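# Pack the margin of an inset cabinet door with the packer that fits

## Task

The cabinet lies on its back with its inset door shut, and the door must be packed along its latch side (the open gap opposite the steel hinge) before the hinge screws are tightened. Feel with the packers from the rack which is the thickest that slides down into that gap without being forced, slide that one fully home onto the door stop, and leave it standing there, with the other three standing in the rack. Do not force a packer that is too thick, do not shift the door, and leave the tools and fittings on the bench where they are.

Things in the scene. Friction and masses are not known exactly. Their poses are not given: they have to be found in the camera images.
- cabinet: Plywood wall cabinet lying on its back, fixed: 300 mm (its x) by 360 mm (its y) by 120 mm high (z up), sides 18 mm thick. Origin: centre of its underside. The 18 mm brown inset door faces up, its face 5 mm below the rim (z = 115 mm), steel piano hinge along its +y side; its latch-side edge has a 6 mm white lipping (door_c0 in the rules, at its middle). A dark knob, 28 mm high, stands near x = +88 mm.
- latch_side (a point): Top inner edge of the cabinet's latch side at mid-length: x = 0, y = -162 mm, z = 120 mm in the cabinet's frame, same axes. The gap runs along x (-132 to +132 mm) between this upright inner face and the door's edge on its +y side: 3.5 to 10.5 mm, parallel, different each time, not measured for you. A door stop closes it 18 mm under the door's face (z = 97 mm). About 60 N sideways shifts the door.
- rack: Dark wooden offcut, fixed, 50 mm (x) by 170 mm (y) by 32 mm high, with four grooves sawn across it along x, 38 mm apart in y (at y = -57, -19, +19 and +57 mm), each 24 mm deep (floor at z = 8 mm) and 2.4 mm wider than its packer. Origin at the centre of its underside. The packers stand in it, from -y to +y: 3, 5, 7, 9 mm.
- packer3: Flat yellow plastic packer 3 mm thick (its y), 28 mm wide (its x) and 85 mm long (its z, up), about 18 g; standing in its groove, 61 mm showing. Origin at the centre of its lower end, the nose, bevelled over the last 3 mm (0.75 mm off each broad side). It goes into the gap nose down, its width along the gap; grip it across the width about 50 mm above the nose.
- packer5: Flat red plastic packer 5 mm thick (its y), 28 mm wide (its x) and 85 mm long (its z, up), about 23 g; standing in its groove, 61 mm showing. Origin at the centre of its lower end, the nose, bevelled over the last 3 mm (1.25 mm off each broad side). It goes into the gap nose down, its width along the gap; grip it across the width about 50 mm above the nose.
- packer7: Flat blue plastic packer 7 mm thick (its y), 28 mm wide (its x) and 85 mm long (its z, up), about 28 g; standing in its groove, 61 mm showing. Origin at the centre of its lower end, the nose, bevelled over the last 3 mm (1.5 mm off each broad side). It goes into the gap nose down, its width along the gap; grip it across the width about 50 mm above the nose.
- packer9: Flat green plastic packer 9 mm thick (its y), 28 mm wide (its x) and 85 mm long (its z, up), about 33 g; standing in its groove, 61 mm showing. Origin at the centre of its lower end, the nose, bevelled over the last 3 mm (1.5 mm off each broad side). It goes into the gap nose down, its width along the gap; grip it across the width about 50 mm above the nose.
- driver: Bystander: orange and black cordless impact driver lying on its side, about 150 x 200 x 62 mm. Origin under its barrel, which lies along x; the handle points to -y.
- screw_tub: Bystander: clear tub of screws, 150 (x) x 110 (y) x 70 mm. Origin at the centre of its underside.
- screwdriver: Bystander: screwdriver with a blue handle, 200 mm long, 26 mm thick, lying along its x. Origin under its middle.
- catch: Bystander: small white door catch, 50 x 45 x 14 mm. Origin at its underside.

How it is judged:
On the way:
1. a packer, still held by the fingers, is slid at least 7 mm down into the gap below the door's face (((x of packer3 in the frame of cabinet between -0.125 and 0.125 m and y of packer3 in the frame of cabinet between -0.162 and -0.151 m and z of packer3 in the frame of cabinet between 0.094 and 0.108 m and contact force between the fingers and packer3 above 0.5 N) or (x of packer5 in the frame of cabinet between -0.125 and 0.125 m and y of packer5 in the frame of cabinet between -0.162 and -0.151 m and z of packer5 in the frame of cabinet between 0.094 and 0.108 m and contact force between the fingers and packer5 above 0.5 N) or (x of packer7 in the frame of cabinet between -0.125 and 0.125 m and y of packer7 in the frame of cabinet between -0.162 and -0.151 m and z of packer7 in the frame of cabinet between 0.094 and 0.108 m and contact force between the fingers and packer7 above 0.5 N) or (x of packer9 in the frame of cabinet between -0.125 and 0.125 m and y of packer9 in the frame of cabinet between -0.162 and -0.151 m and z of packer9 in the frame of cabinet between 0.094 and 0.108 m and contact force between the fingers and packer9 above 0.5 N))), for 0.2 s.
At the end, for the whole second after the job is handed in: one packer in the gap, nose within 3 mm of the stop, leaning under 0.3 rad; the gap is no more than 0.4 mm narrower or 2.3 mm wider than it is thick; the other three in the rack, nose within 8 mm of the groove floor, leaning under 0.3 rad; door moved under 1.5 mm; packer at rest ((((x of packer3 in the frame of cabinet between -0.125 and 0.125 m and y of packer3 in the frame of cabinet between -0.162 and -0.151 m and z of packer3 in the frame of cabinet between 0.094 and 0.1 m) and y of door_c0 in the frame of cabinet between -0.1564 and -0.1537 m and angle between packer3's own z axis and vertical below 0.3 rad and linear speed of packer3 below 0.01 m/s and (x of packer5 in the frame of rack between -0.03 and 0.03 m and y of packer5 in the frame of rack between -0.085 and 0.085 m and z of packer5 in the frame of rack below 0.016 m and angle between packer5's own z axis and vertical below 0.3 rad) and (x of packer7 in the frame of rack between -0.03 and 0.03 m and y of packer7 in the frame of rack between -0.085 and 0.085 m and z of packer7 in the frame of rack below 0.016 m and angle between packer7's own z axis and vertical below 0.3 rad) and (x of packer9 in the frame of rack between -0.03 and 0.03 m and y of packer9 in the frame of rack between -0.085 and 0.085 m and z of packer9 in the frame of rack below 0.016 m and angle between packer9's own z axis and vertical below 0.3 rad)) or ((x of packer5 in the frame of cabinet between -0.125 and 0.125 m and y of packer5 in the frame of cabinet between -0.162 and -0.151 m and z of packer5 in the frame of cabinet between 0.094 and 0.1 m) and y of door_c0 in the frame of cabinet between -0.1544 and -0.1517 m and angle between packer5's own z axis and vertical below 0.3 rad and linear speed of packer5 below 0.01 m/s and (x of packer3 in the frame of rack between -0.03 and 0.03 m and y of packer3 in the frame of rack between -0.085 and 0.085 m and z of packer3 in the frame of rack below 0.016 m and angle between packer3's own z axis and vertical below 0.3 rad) and (x of packer7 in the frame of rack between -0.03 and 0.03 m and y of packer7 in the frame of rack between -0.085 and 0.085 m and z of packer7 in the frame of rack below 0.016 m and angle between packer7's own z axis and vertical below 0.3 rad) and (x of packer9 in the frame of rack between -0.03 and 0.03 m and y of packer9 in the frame of rack between -0.085 and 0.085 m and z of packer9 in the frame of rack below 0.016 m and angle between packer9's own z axis and vertical below 0.3 rad)) or ((x of packer7 in the frame of cabinet between -0.125 and 0.125 m and y of packer7 in the frame of cabinet between -0.162 and -0.151 m and z of packer7 in the frame of cabinet between 0.094 and 0.1 m) and y of door_c0 in the frame of cabinet between -0.1524 and -0.1497 m and angle between packer7's own z axis and vertical below 0.3 rad and linear speed of packer7 below 0.01 m/s and (x of packer3 in the frame of rack between -0.03 and 0.03 m and y of packer3 in the frame of rack between -0.085 and 0.085 m and z of packer3 in the frame of rack below 0.016 m and angle between packer3's own z axis and vertical below 0.3 rad) and (x of packer5 in the frame of rack between -0.03 and 0.03 m and y of packer5 in the frame of rack between -0.085 and 0.085 m and z of packer5 in the frame of rack below 0.016 m and angle between packer5's own z axis and vertical below 0.3 rad) and (x of packer9 in the frame of rack between -0.03 and 0.03 m and y of packer9 in the frame of rack between -0.085 and 0.085 m and z of packer9 in the frame of rack below 0.016 m and angle between packer9's own z axis and vertical below 0.3 rad)) or ((x of packer9 in the frame of cabinet between -0.125 and 0.125 m and y of packer9 in the frame of cabinet between -0.162 and -0.151 m and z of packer9 in the frame of cabinet between 0.094 and 0.1 m) and y of door_c0 in the frame of cabinet between -0.1504 and -0.1477 m and angle between packer9's own z axis and vertical below 0.3 rad and linear speed of packer9 below 0.01 m/s and (x of packer3 in the frame of rack between -0.03 and 0.03 m and y of packer3 in the frame of rack between -0.085 and 0.085 m and z of packer3 in the frame of rack below 0.016 m and angle between packer3's own z axis and vertical below 0.3 rad) and (x of packer5 in the frame of rack between -0.03 and 0.03 m and y of packer5 in the frame of rack between -0.085 and 0.085 m and z of packer5 in the frame of rack below 0.016 m and angle between packer5's own z axis and vertical below 0.3 rad) and (x of packer7 in the frame of rack between -0.03 and 0.03 m and y of packer7 in the frame of rack between -0.085 and 0.085 m and z of packer7 in the frame of rack below 0.016 m and angle between packer7's own z axis and vertical below 0.3 rad))) and distance of door_c0 from where it was at the start of the episode below 0.0015 m); the robot touches nothing.
It fails at once if a packer is forced: it presses on the cabinet or its door with over 30 N (contact force between any of packer3, packer5, packer7, packer9 and cabinet above 30 N).
It fails at once if the door is shifted by over 1.5 mm (distance of door_c0 from where it was at the start of the episode above 0.0015 m).
It fails at once if a bystander (driver, screw tub, screwdriver, catch) is moved by over 15 mm (distance of any of driver, screw_tub, screwdriver, catch from where it was at the start of the episode above 0.015 m).
It also fails if it takes over 67 s, if anything falls off the work surface, if the arm or the gripper's body presses on something with over 40 N, if the wrist force passes 120 N, or if a joint passes its speed limit or range.

## Robot

A 7-joint arm with a two-finger parallel gripper is mounted at the origin on the work surface. World frame = base frame: x ahead of the robot, y to its left, z up, the work surface at z = 0. Lengths are in m, angles in rad, forces in N, time in s.
With the tool pointing down it reaches from about 0.425 to 0.925 m from the base axis. Payload 6.8 kg.
Tool frame: the origin (TCP) lies midway between the tips of the shut fingers; the grasp point (between the pads) lies 19 mm behind it (tcp_to_grasp is the distance from the TCP to the grasp point, in m); z points along the fingers, y is the direction in which the jaws open and shut (so a half turn about z gives the same grasp; the last joint's range is limited). The gripper opens to 85 mm and grips with 20 to 120 N. Pads are 22 mm wide; open, the fingers measure 114 mm over their backs; the gripper's body (76 mm by 85 mm) begins 54 mm behind the grasp point. The pads swing forward as they close: fully open they stand 13 mm farther back than shut.
Start: joints at [1.014, 0.477, 0.022, 1.555, -0.011, 1.109, -0.083], TCP at [0.293, -0.608, 0.231] pointing down, gripper open.
Joint ranges: [-2.96, 2.96], [-0.34, 2.1], [-1.41, 1.46], [0.24, 2.44], [-1.37, 4.51], [0.17, 1.92], [-2.96, 2.96]. Speed limits (rad/s): [2.39, 2.39, 3.14, 3.14, 3.14, 3.14, 3.14].

## Interface

Orientations are given as a unit quaternion [w, x, y, z].
In Python, from plant import read_state, camera, camera_info, hand_in, recognise, silhouettes, place_of, tcp_to_grasp gives the robot as it stands.
- The arm moves only by the shell command python3 -m pendant 'ROWS' [FORCE]. ROWS is JSON, a list that holds one entry, the list of rows, each a list of 7 numbers: the turn, a rotation vector about the tool's x, y, z in degrees, then the shift along the tool's x, y, z in cm, then the closure, from -1 (fully open) to 1 (shut). A call has 1 to 12 rows; each row is the pose to reach, as a shift and turn from the pose measured when the call began, along the tool's axes at that moment; what a row does not reach only later rows make up. A row lasts 1/10 s, in which the tool goes at most 50 mm and 8.59 degrees, less where a joint would pass 70% of its speed; a pose out of reach is approached as far as the arm can. A call with a gripper value outside its range is refused whole. The fingers move at their own pace and stop on an object; FORCE is the grip in N (left out, the last holds). Time passes only in rows, so rows that repeat a pose let the fingers close. It gives the time, the measured TCP pose, the force and the opening at its end, in the units of the state.
- read_state(): the state, without advancing time (a new reading comes with each control period).
- camera(name): name is "scene" or "top" or "wrist"; returns the picture (480x640x3 uint8, red, green, blue); there is no depth.
- camera_info(name): a dict with "fov_y" (degrees; the focal length in pixels is half the picture's height over the tangent of half this angle, whatever the lens; pixels are square), "cx", "cy" (the principal point, pixels), "eye" and "rotation" of the camera in the world. Camera axes: x right, y down, z forward; pixel columns grow to the right and rows downward; lengths in m; the calibration is good to about 2 mm. A picture is of the moment at which its call begins: read the wrist's pose just before it. camera_info takes no time and is no camera call; for the wrist camera it gives the pose at the moment of the call.
- hand_in(): hands the job in, once; it reports no verdict.
Trained networks look in the newest picture that a camera, given by its name, has taken for a name from the list of things; names that differ only in an ending like _2 or _b are one class to them, and where a whole thing is asked for, a point or a joint stands for the part that bears it (a point fixed in the world has none). Each returns a list of dicts, best first, with "conf" (0 to 1); they miss things now and then, are a little off and sometimes report something else, mostly with a low value. They report only what shows in the picture. A call takes as long as a camera call.
- recognise(camera, name): "location" ([column, row] in pixels, amid what is visible of it).
- silhouettes(camera, name): "mask" (480x640 bool, what is visible of it) and "location" ([column, row] in pixels, amid what is visible of it).
- place_of(camera, name): "location" ([column, row] in pixels: a listed point, or the origin of a listed thing).
The state is a dict: "clock": time; "q": joint angles; "qvel": joint speeds; "joint_torque": joint torques, N m; "tool_pos": TCP position; "ee_rot": TCP orientation; "contact_force": force on the tool from outside, world axes, zero at the start; "torque": the same for the moment, N m; "finger_gap": finger opening in m.
Only numpy, scipy, OpenCV 4.12 (cv2) and the standard library are available. Lean on these libraries where they do the work, as an engineer would, in place of code of your own. Each camera call takes 0.05 s, during which the arm holds its last target.

## Working session

There is one attempt and no reset: what is moved stays moved. The work goes in short steps, Python scripts to look and compute and a shell command to move; the robot and the scene stay as the last step left them, time stands still between calls to the robot, and variables do not carry over. Pictures are saved under pics/ and viewed, and the job is handed in when it is done.

```bash
ls; mkdir -p pics; python3 - <<'E'
from plant import *
import cv2
for n in("scene","top","wrist"):
    im=camera(n);cv2.imwrite(f"pics/{n}0.png",im[:,:,::-1])
    i=camera_info(n);print(n,{k:(v.tolist() if hasattr(v,'tolist') else v) for k,v in i.items()})
s=read_state();print(s,tcp_to_grasp)
E
```

```text
pics
scene {'fov_y': 47.947397800187034, 'cx': 322.2717747028074, 'cy': 235.0535452312249, 'eye': [1.228953846094497, -0.28183717124106816, 0.87079632125677], 'rotation': [-0.29585386900452987, 0.7623527464010109, 0.5347358320031397, -0.21294686713308641]}
top {'fov_y': 56.87972930150368, 'cx': 326.0593617149941, 'cy': 235.26176830954023, 'eye': [0.3746373961090574, -0.0536569558104842, 0.8346867093492295], 'rotation': [-0.09146787313736551, 0.7471224551894227, -0.6527927898229499, 0.08545898835480151]}
wrist {'fov_y': 63.63686482500178, 'cx': 315.0080546594981, 'cy': 242.76468010916514, 'eye': [0.355556759642398, -0.5766061723111312, 0.37318356001354613], 'rotation': [0.11936910299565377, 0.8383714537163689, -0.526427567476041, -0.0758837205517343]}
{'clock': 0.15, 'q': array([ 1.01390239,  0.47762936,  0.02238437,  1.55618154, -0.01151938,
        1.10933014, -0.08311293]), 'qvel': array([-0.00033096, -0.00282788,  0.00022384, -0.00427944,  0.00145456,
        0.00024366, -0.00140766]), 'joint_torque': array([ 3.36057696e-03, -5.96924078e+01,  1.61073022e+00, -2.81490701e+01,
        1.28147277e-02,  6.48513000e-03,  2.86361706e-05]), 'tool_pos': array([ 0.29265355, -0.60776201,  0.23055504]), 'ee_rot': array([-6.79316053e-04,  9.74932323e-01,  2.22500475e-01, -2.06145185e-04]), 'contact_force': array([-0.33738114, -0.10157778, -0.06334156]), 'torque': array([-0.02728036, -0.02545392, -0.00070797]), 'finger_gap': 0.08551420376512629} 0.0187
```

View pics/scene0.png

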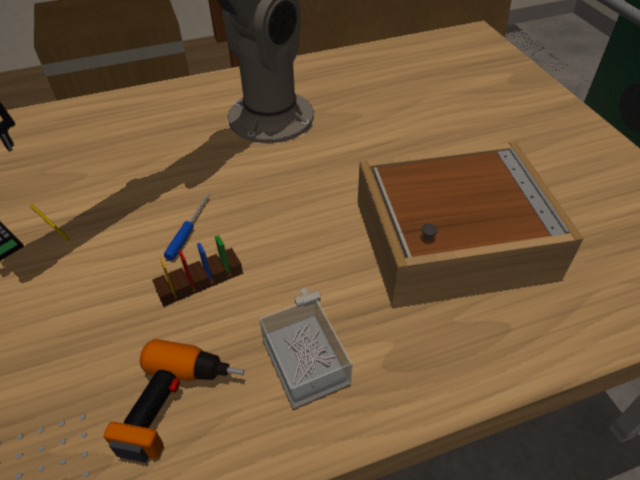

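View pics/top0.png

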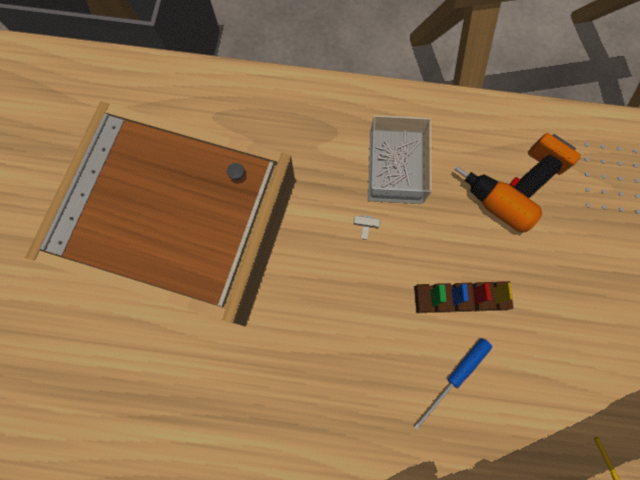

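View pics/wrist0.png

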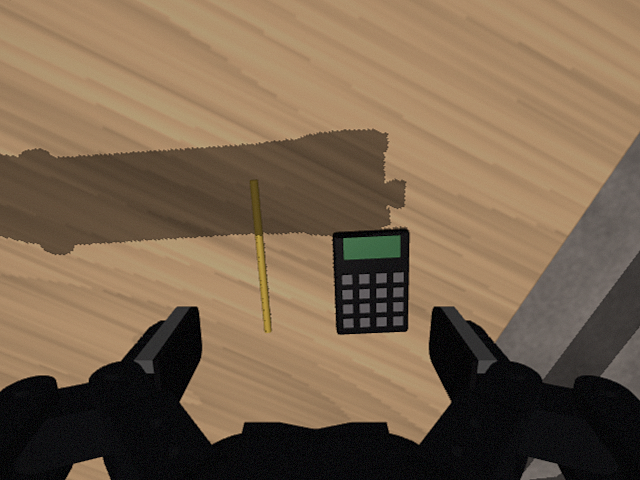

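```bash
cat > h.py <<'E'
import numpy as np,cv2
from plant import *
from scipy.spatial.transform import Rotation as R
def rot(i): w,x,y,z=i["rotation"]; return R.from_quat([x,y,z,w]).as_matrix()
def foc(i): return 240/np.tan(np.radians(i["fov_y"])/2)
def proj(i,P):
    c=(np.atleast_2d(P)-np.array(i["eye"]))@rot(i); f=foc(i)
    return np.c_[i["cx"]+f*c[:,0]/c[:,2], i["cy"]+f*c[:,1]/c[:,2]]
def back(i,uv,z):
    d=rot(i)@np.array([(uv[0]-i["cx"])/foc(i),(uv[1]-i["cy"])/foc(i),1]); e=np.array(i["eye"])
    return e+d*(z-e[2])/d[2]
def local(p,P):  # p=(x,y,yaw)
    c,s=np.cos(p[2]),np.sin(p[2]); P=np.atleast_2d(P)
    return np.c_[p[0]+c*P[:,0]-s*P[:,1],p[1]+s*P[:,0]+c*P[:,1],P[:,2]]
def save(n,im): cv2.imwrite(f"pics/{n}.png",im[:,:,::-1])
E
python3 - <<'E'
from h import *
for c in("top","scene"):
    im=camera(c);i=camera_info(c)
    for n,z in(("cabinet",0),("latch_side",.12),("rack",0),("packer3",.008),("packer5",.008),("packer7",.008),("packer9",.008),("catch",0),("screw_tub",0),("driver",0),("screwdriver",0)):
        for d in place_of(c,n)[:2]:
            print(c,n,np.round(d["location"],1),round(d["conf"],2),back(i,d["location"],z).round(4))
im=camera("top")
save("t_cab",cv2.resize(im[90:340,20:320],None,fx=2.6,fy=2.4,interpolation=cv2.INTER_CUBIC)[:600,:800])
save("t_rack",cv2.resize(im[260:340,390:540],None,fx=5,fy=5,interpolation=cv2.INTER_CUBIC))
E
```

```text
top cabinet [185. 223.] 0.56 [ 0.5748  0.2442 -0.    ]
top latch_side [254.9 229.5] 0.87 [0.5507 0.0838 0.12  ]
top rack [456.8 298.1] 0.91 [ 0.4999 -0.2919  0.    ]
top packer3 [431.1 298.3] 0.75 [ 0.4919 -0.2421  0.008 ]
top packer3 [486.1 294.7] 0.73 [ 0.5124 -0.3436  0.008 ]
top packer5 [431.1 298.3] 0.75 [ 0.4919 -0.2421  0.008 ]
top packer5 [486.1 294.7] 0.73 [ 0.5124 -0.3436  0.008 ]
top packer7 [431.1 298.3] 0.75 [ 0.4919 -0.2421  0.008 ]
top packer7 [486.1 294.7] 0.73 [ 0.5124 -0.3436  0.008 ]
top packer9 [431.1 298.3] 0.75 [ 0.4919 -0.2421  0.008 ]
top packer9 [486.1 294.7] 0.73 [ 0.5124 -0.3436  0.008 ]
top catch [368.7 220.9] 0.87 [ 0.6277 -0.1111  0.    ]
top screw_tub [395.4 165.1] 0.96 [ 0.7523 -0.1519  0.    ]
top driver [494.2 202.6] 0.86 [ 0.6992 -0.3544  0.    ]
top screwdriver [449.3 383.4] 0.84 [ 0.3454 -0.2878  0.    ]
scene cabinet [453.3 235.8] 0.59 [0.5696 0.2515 0.    ]
scene latch_side [383.4 207.4] 0.61 [0.5448 0.0858 0.12  ]
scene latch_side [307.9 300.1] 0.25 [ 0.7072 -0.1274  0.12  ]
scene rack [198.1 281.9] 0.72 [ 0.5038 -0.2985 -0.    ]
scene rack [209.4 274.5] 0.61 [ 0.4927 -0.2729  0.    ]
scene packer3 [225.  268.4] 0.63 [ 0.4947 -0.2394  0.008 ]
scene packer3 [190.5 282.3] 0.56 [ 0.5062 -0.313   0.008 ]
scene packer5 [225.  268.4] 0.63 [ 0.4947 -0.2394  0.008 ]
scene packer5 [190.5 282.3] 0.56 [ 0.5062 -0.313   0.008 ]
scene packer7 [225.  268.4] 0.63 [ 0.4947 -0.2394  0.008 ]
scene packer7 [190.5 282.3] 0.56 [ 0.5062 -0.313   0.008 ]
scene packer9 [225.  268.4] 0.63 [ 0.4947 -0.2394  0.008 ]
scene packer9 [190.5 282.3] 0.56 [ 0.5062 -0.313   0.008 ]
scene catch [304.7 302. ] 0.79 [ 0.6259 -0.1102  0.    ]
scene screw_tub [303.6 359.2] 0.91 [ 0.7455 -0.1521  0.    ]
scene driver [187.4 371.7] 0.86 [ 0.6983 -0.355   0.    ]
scene screwdriver [190.3 224.4] 0.71 [ 0.3359 -0.2841  0.    ]
```

View pics/t_cab.png

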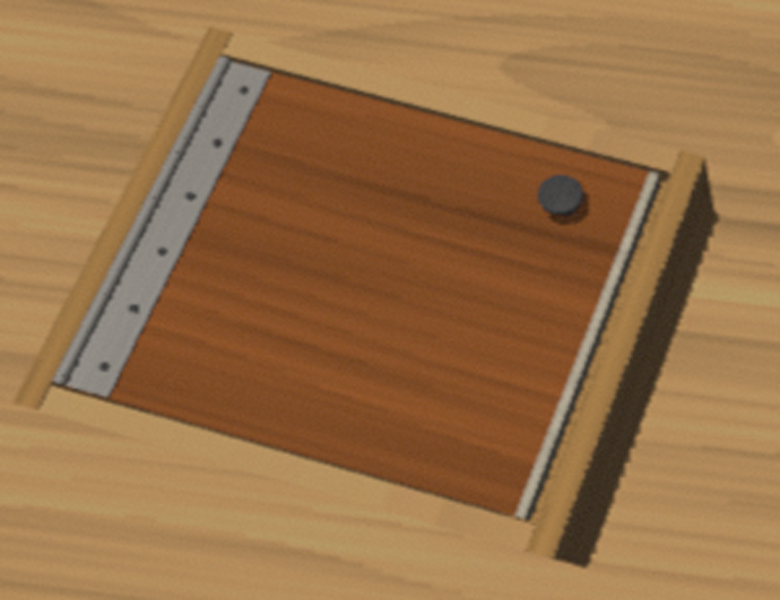

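View pics/t_rack.png

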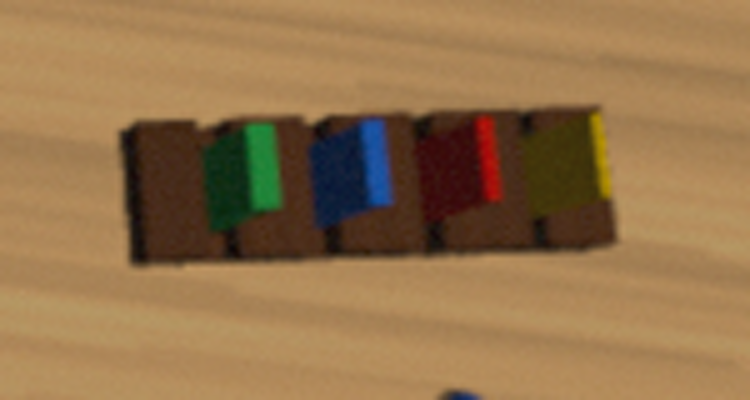

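```bash
python3 - <<'E'
from h import *
from scipy.optimize import least_squares
i=camera_info("top")
uv=np.array([(208,28),(231,35),(680,151),(706,160),(528,550),(553,560),(18,400),(40,406)])/[2.6,2.4]+[20,90]
L=np.array([(.15,.18,.12),(.15,.162,.12),(.15,-.162,.12),(.15,-.18,.12),(-.15,-.162,.12),(-.15,-.18,.12),(-.15,.18,.12),(-.15,.162,.12)])
r=least_squares(lambda p:(proj(i,local(p,L))-uv).ravel(),[.57,.245,-.4])
print(r.x,np.degrees(r.x[2]));print((r.fun.reshape(-1,2)).round(1)); print(local(r.x,[0,-.162,.12]))
# packer tops centres
pk=np.array([(263,167),(378,163),(488,159),(602,155)])/5+[390,260]
for u in pk: print(back(i,u,.093).round(4))
uv=np.r_[pk,np.array([(140,122),(603,107),(616,243),(145,262)])/5+[390,260]]
L=np.array([(0,.057,.093),(0,.019,.093),(0,-.019,.093),(0,-.057,.093),(.025,.085,.032),(.025,-.085,.032),(-.025,-.085,.032),(-.025,.085,.032)])
r=least_squares(lambda p:(proj(i,local(p,L))-uv).ravel(),[.5,-.29,0.])
print(r.x,np.degrees(r.x[2]));print((r.fun.reshape(-1,2)).round(1))
E
```

```text
[ 0.57215197  0.24527682 -0.1613375 ] -9.243957667591006
[[ 0.9 -0.7]
 [ 1.3 -1. ]
 [ 0.3 -0.3]
 [ 0.1 -1.2]
 [-0.8  0.4]
 [ 0.3 -0.4]
 [-1.7  1. ]
 [-0.1  1.7]]
[[0.54612854 0.08538066 0.12      ]]
[ 0.4906 -0.2413  0.093 ]
[ 0.4971 -0.2795  0.093 ]
[ 0.5034 -0.3161  0.093 ]
[ 0.5099 -0.3541  0.093 ]
[ 0.50009118 -0.29779587  0.16729819] 9.585480195639297
[[ 0.2  0. ]
 [-0.3  0.1]
 [ 0.3  0.1]
 [-0.1  0.2]
 [-0.7 -0.1]
 [-0.7 -0.2]
 [ 0.5  0.2]
 [ 0.7 -0.4]]
```

```bash
cat >> h.py <<'E'
def toolR(s): w,x,y,z=s["ee_rot"]; return R.from_quat([x,y,z,w])
def tgtR(yaw,s=None):
    c,sn=np.cos(yaw),np.sin(yaw)
    A=np.array([[-sn,c,0],[c,sn,0],[0,0,-1.]]).T
    B=A@np.diag([-1,-1,1])
    return R.from_matrix(A),R.from_matrix(B)
def move(pos,yaw,v=True):
    s=read_state(); R0=toolR(s)
    t=min(tgtR(yaw),key=lambda q:(R0.inv()*q).magnitude())
    rv=np.degrees((R0.inv()*t).as_rotvec()); sh=R0.inv().apply(np.array(pos)-s["tool_pos"])*100
    print("ROW",rv.round(2).tolist(),sh.round(3).tolist(),"min rows",max(np.linalg.norm(rv)/8.59,np.linalg.norm(sh)/5).round(1))
E
python3 - <<'E'
from h import *
s=read_state();R0=toolR(s);i=camera_info("wrist")
print("tool axes\n",R0.as_matrix().round(3))
print("eye in tool",R0.inv().apply(np.array(i["eye"])-s["tool_pos"]).round(4)); C=R0.as_matrix().T@rot(i);print(C.round(3))
E
```

```text
tool axes
 [[ 0.901  0.434  0.   ]
 [ 0.434 -0.901  0.   ]
 [ 0.    -0.    -1.   ]]
eye in tool [ 0.0702 -0.001  -0.1427]
[[ 0.   -0.96 -0.28]
 [ 1.    0.   -0.  ]
 [ 0.   -0.28  0.96]]
```

```bash
python3 -c "
from h import *
move((.535,.016,.17),-.1613)"
```

```text
ROW [-0.0, -0.0, -55.04] [48.898, -45.73, 6.13] min rows 13.4
```

```bash
python3 -m pendant '[[[0,0,-8,5,-4.6,0,-1],[0,0,-16,10,-9.2,0,-1],[0,0,-24,14,-13,1,-1],[0,0,-32,18,-16.6,1,-1],[0,0,-40,22,-20,2,-1],[0,0,-48,26,-24,2,-1],[0,0,-55,29.5,-27.5,3,-1],[0,0,-55,33,-31,3,-1],[0,0,-55,37,-34,3,-1],[0,0,-55,41,-38,4,-1],[0,0,-55,45,-42,5,-1],[0,0,-55,48.9,-45.7,6.1,-1]]]'; python3 - <<'E'
from h import *
print(read_state()["tool_pos"],read_state()["contact_force"])
move((.535,.016,.17),-.1613)
E
```

```text
clock: 2.6
tool_pos: [0.5107, -0.0501, 0.1829]
ee_rot: [0.001, 0.762, 0.647, 0.0]
contact_force: [1.6, -1.2, 0.6]
finger_gap: 0.0855
[ 0.5106506  -0.05014182  0.18288661] [ 1.59773575 -1.24125996  0.58992284]
ROW [0.09, 0.01, -0.07] [6.921, 1.331, 1.29] min rows 1.4
```

```bash
python3 -m pendant '[[[0,0,0,4,1,0.8,-1],[0,0,0,6.9,1.3,1.3,-1],[0,0,0,6.9,1.3,1.3,-1],[0,0,0,6.9,1.3,1.3,-1]]]'; python3 - <<'E'
from h import *
im=camera("wrist");save("w1",im)
print(read_state()["tool_pos"],camera_info("wrist"))
print([(d["location"],d["conf"]) for d in place_of("wrist","latch_side")])
E
```

```text
clock: 3.0
tool_pos: [0.5345, 0.0161, 0.1698]
ee_rot: [0.001, 0.762, 0.648, 0.0]
contact_force: [0.2, -0.6, 0.5]
finger_gap: 0.0853
[0.53450725 0.01483903 0.16984956] {'fov_y': 63.63686482500178, 'cx': 315.0080546594981, 'cy': 242.76468010916514, 'eye': array([0.54480204, 0.08547276, 0.31242499]), 'rotation': array([ 0.14111814,  0.98664433, -0.08056331, -0.01132248])}
[([317.3, 123.1], 0.68)]
```

View pics/w1.png

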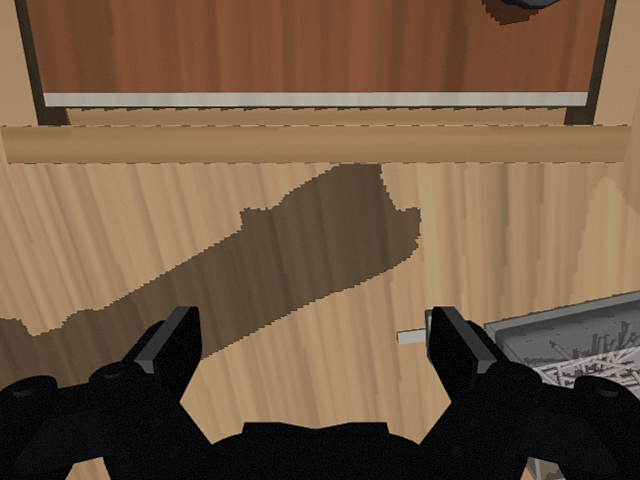

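```bash
python3 - <<'E'
from h import *
im=cv2.imread("pics/w1.png")
cv2.imwrite("pics/w1z.png",cv2.resize(im[80:180,250:350],None,fx=6,fy=6,interpolation=cv2.INTER_NEAREST))
print(im[88:168,320].tolist())
E
```

```text
[[51, 76, 122], [51, 76, 122], [46, 72, 119], [40, 67, 117], [88, 109, 139], [152, 164, 173], [158, 170, 175], [155, 166, 173], [155, 168, 174], [156, 168, 176], [154, 166, 174], [156, 169, 176], [156, 168, 176], [153, 166, 173], [155, 168, 176], [155, 168, 176], [160, 174, 182], [144, 156, 161], [70, 75, 77], [36, 40, 44], [38, 56, 72], [37, 55, 69], [80, 117, 147], [87, 123, 158], [84, 120, 152], [84, 118, 152], [81, 117, 149], [79, 112, 146], [81, 115, 147], [84, 117, 149], [80, 115, 147], [80, 115, 147], [82, 116, 147], [84, 118, 150], [80, 115, 147], [82, 117, 151], [80, 116, 151], [113, 149, 179], [95, 129, 162], [86, 121, 156], [90, 126, 161], [89, 123, 157], [87, 124, 157], [90, 127, 159], [89, 124, 156], [87, 124, 158], [87, 124, 158], [91, 126, 163], [91, 126, 161], [90, 127, 163], [88, 126, 161], [90, 128, 163], [91, 129, 163], [88, 126, 162], [92, 130, 165], [89, 126, 161], [90, 127, 162], [88, 127, 161], [89, 127, 160], [87, 122, 158], [84, 123, 156], [88, 123, 156], [86, 123, 157], [85, 121, 155], [86, 122, 155], [85, 120, 154], [84, 119, 151], [83, 118, 150], [83, 118, 149], [80, 116, 149], [81, 115, 146], [81, 116, 148], [82, 115, 147], [78, 113, 143], [91, 127, 158], [108, 145, 175], [107, 143, 176], [105, 140, 174], [106, 142, 177], [106, 142, 177]]
```

View pics/w1z.png

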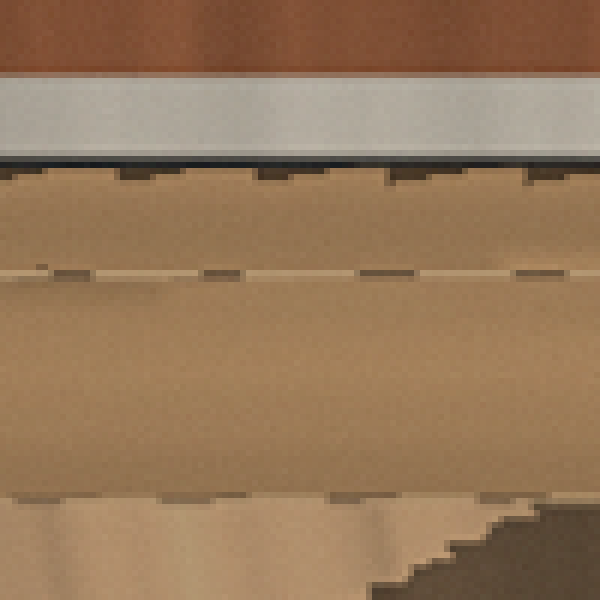

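```bash
python3 - <<'E'
from h import *
i=camera_info("wrist")
yaw=-.1613; n=np.array([-np.sin(yaw),np.cos(yaw),0])
im=cv2.imread("pics/w1.png").astype(float)
for r,z in((92.4,.115),(105.6,.115),(125.0,.12),(162.0,.12)):
    p=back(i,(320,r),z);print(r,p.round(4),"along n mm",(p@n*1000).round(2))
E
```

```text
92.4 [0.5501 0.1013 0.115 ] along n mm 188.38
105.6 [0.5492 0.0955 0.115 ] along n mm 182.43
125.0 [0.5477 0.0866 0.12  ] along n mm 173.43
162.0 [0.5449 0.0695 0.12  ] along n mm 156.13
```

```bash
python3 -m pendant '[[[0,0,0,0.6,0,3,-1],[0,0,0,0.6,0,7,-1],[0,0,0,0.6,0,8,-1],[0,0,0,0.6,0,8,-1],[0,0,0,0.6,0,8,-1]]]'; python3 - <<'E'
from h import *
im=camera("wrist");save("w2",im)
i=camera_info("wrist");print(read_state()["tool_pos"],i["eye"],i["rotation"])
yaw=-.1613; n=np.array([-np.sin(yaw),np.cos(yaw),0])
print(np.array(i["eye"])@n)
save("w2z",cv2.resize(im[40:240,270:370],None,fx=3,fy=3,interpolation=cv2.INTER_NEAREST))
for c in (200,320,440): print(c,[tuple(int(v) for v in x) for x in im[50:240:1,c].mean(1,keepdims=True).astype(int)])
E
```

```text
clock: 3.6
tool_pos: [0.5364, 0.0194, 0.0912]
ee_rot: [0.001, 0.763, 0.646, 0.001]
contact_force: [0.3, -0.1, 0.3]
finger_gap: 0.0851
[0.53680602 0.01961849 0.09159468] [0.54687201 0.09029963 0.234198  ] [ 0.14106889  0.9865596  -0.08183871 -0.01010655]
0.17695592645078528
200 [(83,), (82,), (81,), (80,), (82,), (80,), (82,), (82,), (83,), (83,), (81,), (84,), (87,), (83,), (84,), (80,), (82,), (83,), (84,), (82,), (85,), (83,), (80,), (82,), (84,), (85,), (83,), (82,), (81,), (78,), (110,), (157,), (163,), (160,), (157,), (160,), (160,), (159,), (158,), (160,), (159,), (159,), (158,), (159,), (160,), (161,), (159,), (158,), (157,), (160,), (160,), (161,), (174,), (94,), (38,), (43,), (51,), (63,), (66,), (61,), (54,), (115,), (127,), (120,), (116,), (120,), (114,), (118,), (118,), (118,), (112,), (114,), (114,), (113,), (113,), (115,), (116,), (115,), (117,), (115,), (117,), (117,), (121,), (124,), (87,), (114,), (151,), (122,), (109,), (113,), (111,), (115,), (117,), (117,), (119,), (121,), (123,), (123,), (125,), (123,), (125,), (122,), (126,), (126,), (126,), (125,), (127,), (122
[... 2886 characters left out ...]
,), (126,), (128,), (131,), (127,), (127,), (130,), (127,), (130,), (128,), (126,), (130,), (128,), (127,), (125,), (125,), (125,), (124,), (123,), (123,), (120,), (123,), (120,), (123,), (122,), (121,), (123,), (120,), (120,), (120,), (120,), (117,), (117,), (117,), (116,), (113,), (117,), (111,), (117,), (114,), (113,), (116,), (116,), (109,), (126,), (148,), (146,), (141,), (141,), (142,), (144,), (143,), (145,), (143,), (143,), (142,), (141,), (145,), (143,), (141,), (145,), (142,), (143,), (142,), (142,), (143,), (145,), (144,), (143,), (141,), (144,), (144,), (146,), (144,), (141,), (145,), (144,), (145,), (147,), (151,), (129,), (119,), (89,), (74,), (75,), (77,), (77,), (77,), (80,)]
```

View pics/w2.png

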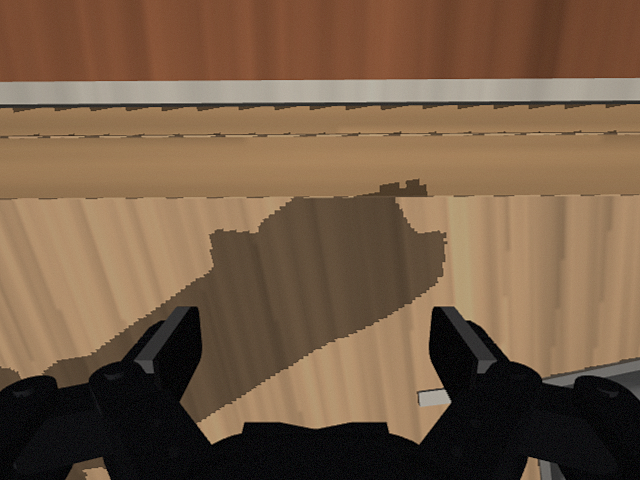

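View pics/w2z.png

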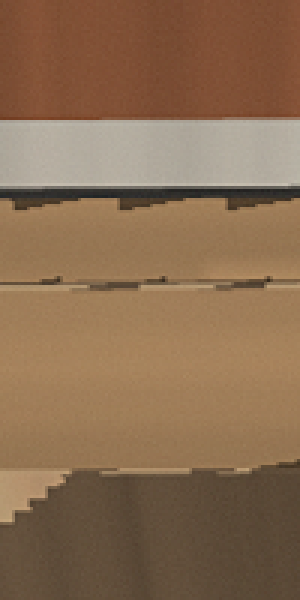

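```bash
python3 - <<'E'
from h import *
i=camera_info("wrist")
yaw=-.1613+.003; n=np.array([-np.sin(yaw),np.cos(yaw),0])
for dz in(0,.003,-.003):
  v=[back(i,(320,r),z+dz)@n*1000 for r,z in((79.4,.115),(102.0,.115),(134.5,.12),(195.6,.12))]
  print(np.round(v,2),-np.diff(v))
E
```

```text
[189.24 183.15 174.12 156.65] [ 6.08278014  9.02843502 17.47552849]
[188.89 182.96 174.16 157.14] [ 5.92968747  8.79982263 17.01644352]
[189.58 183.35 174.09 156.16] [ 6.23587282  9.25704741 17.93461347]
```

```bash
python3 -c "
from h import *
p=local((.5001,-.2978,.1673),[0,.057,.14])[0];print(p)
move(p,.1673)"
```

```text
[ 0.49060832 -0.24159584  0.14      ]
ROW [0.23, 0.08, -19.07] [-26.529, -0.233, -4.824] min rows 5.4
```

```bash
python3 -m pendant '[[[0,0,0,-2,0,-4,-0.3],[0,0,-4,-6,0,-4.8,-0.3],[0,0,-9,-11,0,-4.8,-0.3],[0,0,-13,-16,-0.1,-4.8,-0.3],[0,0,-17,-21,-0.2,-4.8,-0.3],[0,0,-19,-25,-0.2,-4.8,-0.3],[0.2,0.1,-19.1,-26.5,-0.2,-4.8,-0.3],[0.2,0.1,-19.1,-26.5,-0.2,-4.8,-0.3],[0.2,0.1,-19.1,-26.5,-0.2,-4.8,-0.3]]]'; python3 - <<'E'
from h import *
im=camera("wrist");save("w3",im);i=camera_info("wrist");s=read_state()
print(s["tool_pos"],s["finger_gap"])
for d in silhouettes("wrist","packer9")[:4]:
    m=d["mask"]; col=im[m].mean(0); ys,xs=np.nonzero(m); print(d["conf"],d["location"],col.round(),xs.min(),xs.max(),ys.min(),ys.max())
E
```

```text
clock: 4.55
tool_pos: [0.4918, -0.2409, 0.141]
ee_rot: [0.001, 0.645, 0.764, 0.001]
contact_force: [-0.0, 0.4, -0.9]
finger_gap: 0.0553
[ 0.49186618 -0.23997884  0.14077506] 0.055478570972799665
0.97 [316.4, 313.0] [17. 35. 71.] 291 341 282 337
0.87 [313.1, 410.6] [82. 66. 26.] 294 337 395 427
0.83 [316.6, 370.7] [83. 18. 17.] 292 340 338 395
0.75 [316.4, 253.7] [24. 60. 31.] 289 342 228 275
```

View pics/w3.png

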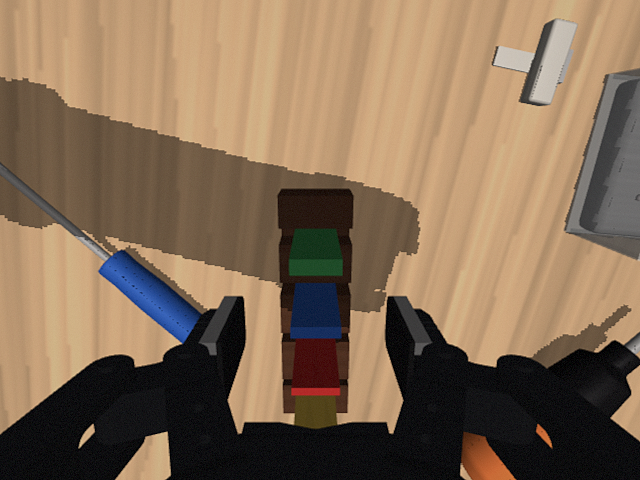

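```bash
python3 - <<'E'
from h import *
i=camera_info("wrist");s=read_state();R0=toolR(s)
im=cv2.imread("pics/w3.png")
print(im[250:280,315].tolist()[::2]); 
t=lambda u,z:R0.inv().apply(back(i,u,z)-s["tool_pos"])*1000
for u in((288.5,267),(342.5,267),(315.5,259),(315.5,275.5)): print(t(u,.093).round(1),back(i,u,.093).round(4))
for u in((278,190),(353,190),(282,412),(349,412)): print(t(u,.032).round(1))
print(proj(i,s["tool_pos"]))
E
```

```text
[[26, 50, 17], [28, 53, 21], [26, 52, 18], [30, 54, 22], [24, 50, 18], [44, 77, 36], [43, 76, 32], [42, 76, 33], [40, 76, 33], [42, 76, 35], [42, 76, 35], [40, 75, 31], [43, 81, 31], [14, 25, 36], [11, 22, 37]]
[  3.1 -14.9  47.5] [ 0.4767 -0.239   0.093 ]
[ 3.2 13.2 47.6] [ 0.5045 -0.2342  0.093 ]
[ 7.5 -0.9 47.6] [ 0.4898 -0.2323  0.093 ]
[-1.6 -0.8 47.6] [ 0.4914 -0.2413  0.093 ]
[ 34.3 -25.3 108.5]
[ 34.3  23.5 108.6]
[-137.9  -26.7  108.5]
[-138.    25.2  108.6]
[[317.61527138 314.09295287]]
```

```bash
python3 -m pendant '[[[0,0,0,0.35,-0.1,4,-0.3],[0,0,0,0.35,-0.1,8,-0.3],[0,0,0,0.35,-0.1,10.2,-0.3],[0,0,0,0.35,-0.1,10.3,-0.3],[0,0,0,0.35,-0.1,10.3,-0.3],[0,0,0,0.35,-0.1,10.3,0.3],[0,0,0,0.35,-0.1,10.3,1],[0,0,0,0.35,-0.1,10.3,1],[0,0,0,0.35,-0.1,10.3,1],[0,0,0,0.35,-0.1,10.3,1],[0,0,0,0.35,-0.1,10.3,1]]]' 40
```

```text
clock: 5.75
tool_pos: [0.4917, -0.2365, 0.0393]
ee_rot: [0.002, 0.644, 0.765, 0.001]
contact_force: [-0.6, 0.4, 7.7]
finger_gap: 0.0272
```

```bash
python3 -m pendant '[[[0,0,0,0,0,-1,1],[0,0,0,0,0,-2.5,1],[0,0,0,0,0,-6,1],[0,0,0,0,0,-10,1],[0,0,0,0,0,-13,1],[0,0,0,0,0,-13,1]]]'; python3 - <<'E'
from h import *
im=camera("wrist");save("w4",im);i=camera_info("wrist");s=read_state()
print(s["tool_pos"],s["finger_gap"],s["contact_force"])
move((*local((.5721,.2453,-.1613),[0,-.1575,0])[0][:2],.2),-.16)
E
```

```text
clock: 6.35
tool_pos: [0.4941, -0.2374, 0.1752]
ee_rot: [0.007, 0.644, 0.765, 0.002]
contact_force: [1.5, 0.1, -0.6]
finger_gap: 0.0275
[ 0.4926805  -0.23712552  0.17269246] 0.02756045956846799 [ 0.69694959 -0.05721765 -0.82337213]
ROW [0.56, 0.19, 18.9] [31.297, 10.889, -2.786] min rows 6.7
```

View pics/w4.png

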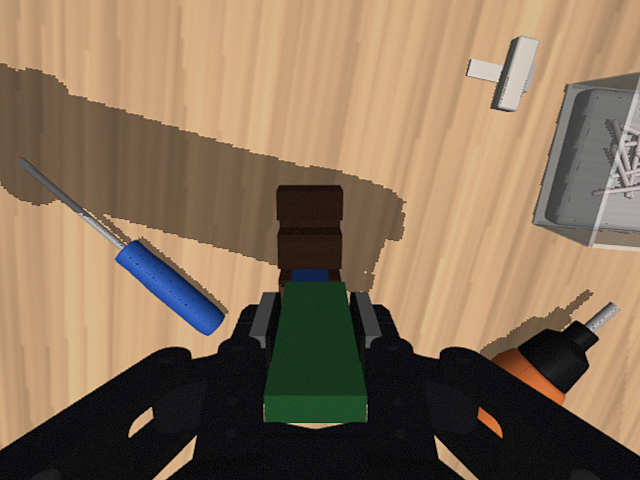

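```bash
python3 - <<'E'
from h import *
im=cv2.imread("pics/w4.png")
cv2.imwrite("pics/w4z.png",cv2.resize(im[265:430,250:380],None,fx=4,fy=3.6,interpolation=cv2.INTER_CUBIC))
print(im[272:300,316].tolist())
E
```

```text
[[70, 33, 16], [72, 36, 22], [69, 34, 18], [68, 33, 18], [69, 35, 17], [64, 29, 6], [71, 35, 18], [69, 33, 16], [74, 35, 20], [56, 39, 20], [29, 50, 15], [24, 53, 20], [28, 55, 24], [27, 51, 16], [24, 51, 18], [29, 55, 25], [30, 54, 24], [32, 57, 27], [30, 55, 24], [28, 53, 21], [30, 56, 23], [28, 53, 20], [20, 50, 18], [31, 53, 24], [29, 55, 26], [28, 53, 21], [30, 55, 22], [28, 55, 22]]
```

View pics/w4z.png

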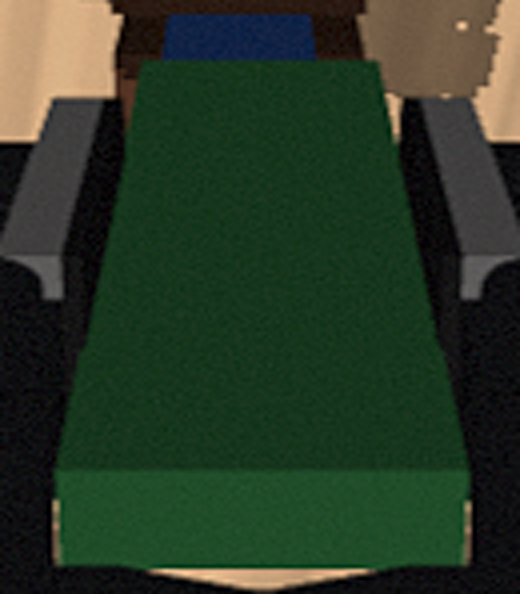

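```bash
cat >> h.py <<'E'
# fixed camera pose in tool frame
TE=np.array([.0702,-.001,-.1427]); 
def fitpk(uv,t,b,info):
    """uv: 6 pts front-bottom(bevel start) L,R, front-top L,R, back-top L,R ; b bevel height .003
    returns x0,y0,z0 (tool frame of nose), rotvec (tool) """
    from scipy.optimize import least_squares
    s=read_state();R0=toolR(s)
    e=R0.inv().apply(np.array(info["eye"])-s["tool_pos"]); C=R0.as_matrix().T@rot(info)
    ii=dict(info); 
    P=np.array([(t/2,-.014,b),(t/2,.014,b),(t/2,-.014,.085),(t/2,.014,.085),(-t/2,-.014,.085),(-t/2,.014,.085)])
    f=foc(info)
    def pr(q):
        Q=P*[1,1,-1]  # tool frame: up = -z
        Q=R.from_rotvec(q[3:]).apply(Q)+q[:3]
        c=(Q-e)@C
        return np.c_[info["cx"]+f*c[:,0]/c[:,2],info["cy"]+f*c[:,1]/c[:,2]]
    r=least_squares(lambda q:(pr(q)-uv).ravel(),[0,0,.03,0,0,0],x_scale=[.01]*3+[.1]*3)
    return r.x,r.fun.reshape(-1,2)
E
python3 - <<'E'
from h import *
i=camera_info("wrist")
uv=np.array([(285,281.5),(345.5,281.5),(264.2,395.6),(367,395.6),(263.8,422),(366.5,422.5)])
x,f=fitpk(uv,.009,.003,i);print((x[:3]*1000).round(2),np.degrees(x[3:]).round(2));print(f.round(1))
E
```

```text
[-1.58 -1.   31.09] [ 0.07 -0.06  0.19]
[[ 0.7 -0.2]
 [-0.7  0. ]
 [-0.6 -0.7]
 [ 0.3 -0.3]
 [ 0.9  0.7]
 [-0.5  0.5]]
```

```bash
python3 - <<'E'
from h import *
i=dict(camera_info("wrist"));i["eye"]=np.array([0.54687201,0.09029963,0.234198]);i["rotation"]=np.array([0.14106889,0.9865596,-0.08183871,-0.01010655])
def pt(c,r,z): return back(i,(c,r),z)
a,b=pt(200,80.0,.115),pt(440,78.6,.115); print(np.arctan2(*(b-a)[1::-1]))
a2,b2=pt(200,196.5,.12),pt(440,195,.12); print(np.arctan2(*(b2-a2)[1::-1]))
a3,b3=pt(200,103.0,.115),pt(440,101.3,.115); print(np.arctan2(*(b3-a3)[1::-1]))
yaw=-.153; 
m=(pt(320,102,.115)+pt(320,134.5,.12))/2; print(m)
# target TCP such that nose at gap mid; nose tool offset
for Y in(-.158,-.152):
    A=tgtR(Y)[0]; nose=m.copy(); nose[2]=.130
    tcp=nose-A.apply([-.0016,-.001,.0311]); print(tcp); move(tcp,Y)
E
```

```text
-0.159302108496658
-0.159308478089771
-0.15820306414135676
[0.54918662 0.0932307  0.1175    ]
[0.55042591 0.09465343 0.1611    ]
ROW [0.56, 0.19, 18.79] [31.729, 11.292, 1.105] min rows 6.7
[0.55041735 0.09466084 0.1611    ]
ROW [0.56, 0.2, 18.44] [31.73, 11.291, 1.105] min rows 6.7
```

```bash
python3 -m pendant '[[[0.1,0,4,4,1.5,-0.9,1],[0.2,0.1,8,8.5,3,-0.9,1],[0.3,0.1,12,13,4.6,-0.9,1],[0.4,0.2,16,17.5,6.2,-0.9,1],[0.6,0.2,18.8,22,7.8,-0.9,1],[0.6,0.2,18.8,26,9.3,-0.9,1],[0.6,0.2,18.8,29.5,10.5,-0.9,1],[0.6,0.2,18.8,31.7,11.3,-0.9,1],[0.6,0.2,18.8,31.7,11.3,-0.9,1],[0.6,0.2,18.8,31.7,11.3,-0.9,1]]]'; python3 - <<'E'
from h import *
im=camera("wrist");save("w5",im);i=camera_info("wrist");s=read_state()
cv2.imwrite("pics/w5z.png",cv2.resize(im[220:440,240:400,::-1],None,fx=3.6,fy=2.7,interpolation=cv2.INTER_CUBIC))
print(s["tool_pos"],s["finger_gap"],s["contact_force"])
move([0.55042591,0.09465343,0.1611],-.159)
E
```

```text
clock: 7.4
tool_pos: [0.5496, 0.0943, 0.1805]
ee_rot: [-0.001, 0.76, 0.649, -0.001]
contact_force: [-0.1, -0.8, -0.1]
finger_gap: 0.0275
[0.5497362  0.09317378 0.18047323] 0.02784470518865723 [ 0.15688768 -0.88516786 -0.78348509]
ROW [-0.12, 0.08, 0.0] [0.16, 0.049, 1.937] min rows 0.4
```

View pics/w5.png

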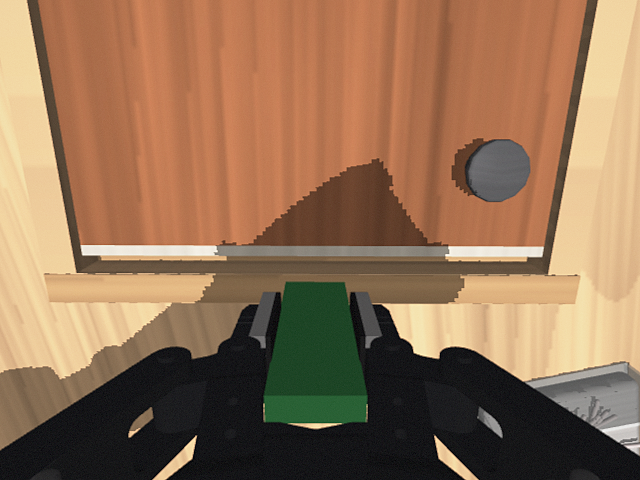

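View pics/w5z.png

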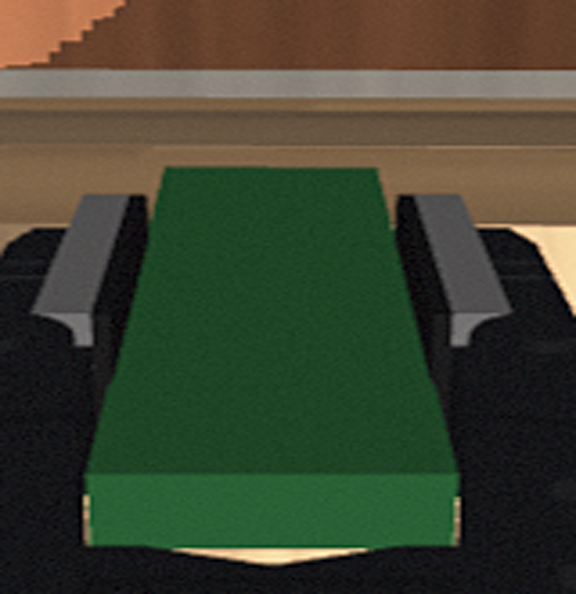

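```bash
python3 - <<'E'
from h import *
i=camera_info("wrist");s=read_state();yaw=-.159; n=np.array([-np.sin(yaw),np.cos(yaw),0])
v=[back(i,(320,r),z)@n*1000 for r,z in((245.4,.115),(256.1,.115),(273.7,.12),(303.3,.12))];print(np.round(v,2),-np.diff(v).round(2))
uv=np.array([(285.3,281.7),(345.7,281.7),(264.2,395.6),(367,395.6),(264.2,422),(366.8,422.2)])
x,f=fitpk(uv,.009,.003,i);print((x[:3]*1000).round(2),np.degrees(x[3:]).round(2))
p=s["tool_pos"]+toolR(s).apply(x[:3]);print("nose",p,p@n*1000)
im=cv2.imread("pics/w5.png").mean(2).astype(int);print(im[242:276,250],im[255:276,400])
E
```

```text
[188.11 181.79 173.07 154.97] [ 6.32  8.72 18.1 ]
[-2.13 -1.02 31.18] [-0.   -0.13  0.01]
nose [0.54832092 0.0911981  0.14929737] 176.8638870134418
[137  87  62  87 127 129 129 128 129 127 128 125 129 122 101  92  91  97
  95  78  74  75  81  84  85  84  83  87  88  85  82  93  94  90] [141 111  93  98 100 104  80  68  70  76  83  83  80  82  81  81  87  81
  82 110  90]
```

```bash
python3 -m pendant '[[[-0.1,0.1,0,0.1,0.05,0.9,1],[-0.1,0.1,0,0.1,0.05,0.9,1],[-0.1,0.1,0,0.1,0.05,0.9,1],[-0.1,0.1,0,0.1,0.05,0.9,1]]]'; python3 - <<'E'
from h import *
i=camera_info("wrist");s=read_state();im=camera("wrist");save("w6",im);s2=read_state()
cv2.imwrite("pics/w6z.png",cv2.resize(im[220:440,240:400,::-1],None,fx=3.6,fy=2.7,interpolation=cv2.INTER_CUBIC))
print(s["tool_pos"],s2["tool_pos"],i["eye"],i["rotation"],s["contact_force"])
g=im.mean(2).astype(int)
for c in(230,270,370,410): print(c,g[240:312,c].tolist())
E
```

```text
clock: 7.85
tool_pos: [0.5504, 0.0936, 0.1715]
ee_rot: [-0.0, 0.761, 0.648, -0.0]
contact_force: [0.1, -0.0, -0.4]
finger_gap: 0.0272
[0.55040227 0.09355621 0.17145928] [0.55046282 0.09375289 0.17160229] [0.56067508 0.16404607 0.31411945] [ 0.14046961  0.98687892 -0.07871828 -0.01190496] [ 0.05697168 -0.03734133 -0.44463589]
230 [143, 143, 141, 143, 143, 141, 142, 142, 140, 163, 140, 133, 135, 135, 135, 135, 136, 136, 135, 140, 111, 94, 95, 97, 95, 78, 77, 78, 83, 83, 86, 84, 82, 88, 84, 85, 87, 84, 83, 107, 91, 89, 94, 95, 99, 101, 100, 103, 100, 100, 100, 103, 104, 102, 102, 101, 101, 101, 99, 98, 99, 99, 98, 96, 95, 91, 91, 91, 87, 107, 114, 113]
270 [69, 71, 69, 69, 64, 68, 66, 67, 66, 90, 131, 136, 133, 132, 131, 134, 129, 134, 134, 136, 111, 96, 95, 99, 96, 77, 73, 76, 80, 81, 84, 83, 83, 84, 87, 87, 87, 85, 83, 110, 90, 87, 93, 95, 98, 98, 103, 101, 101, 101, 106, 96, 80, 77, 80, 78, 80, 79, 80, 77, 80, 81, 81, 83, 80, 79, 78, 83, 83, 85, 80, 78]
370 [69, 72, 68, 68, 69, 63, 72, 68, 65, 72, 130, 135, 135, 135, 133, 135, 133, 134, 135, 138, 112, 96, 103, 106, 101, 80, 72, 71, 79, 80, 83, 82, 85, 82, 84, 85, 82, 83, 81, 110, 95, 96, 101, 97, 99, 97, 102, 102, 104, 104, 105, 106, 106, 103, 104, 104, 102, 99, 94, 95, 86, 84, 80, 77, 82, 80, 79, 82, 82, 80, 79, 83]
410 [68, 66, 67, 69, 68, 67, 66, 65, 66, 72, 127, 138, 134, 134, 133, 133, 135, 132, 133, 139, 114, 95, 100, 103, 102, 79, 69, 72, 76, 81, 82, 80, 82, 83, 81, 84, 86, 85, 83, 109, 94, 96, 99, 99, 98, 99, 100, 103, 102, 105, 105, 105, 105, 101, 103, 99, 101, 96, 100, 97, 96, 95, 98, 91, 96, 92, 92, 96, 81, 149, 209, 211]
```

View pics/w6z.png

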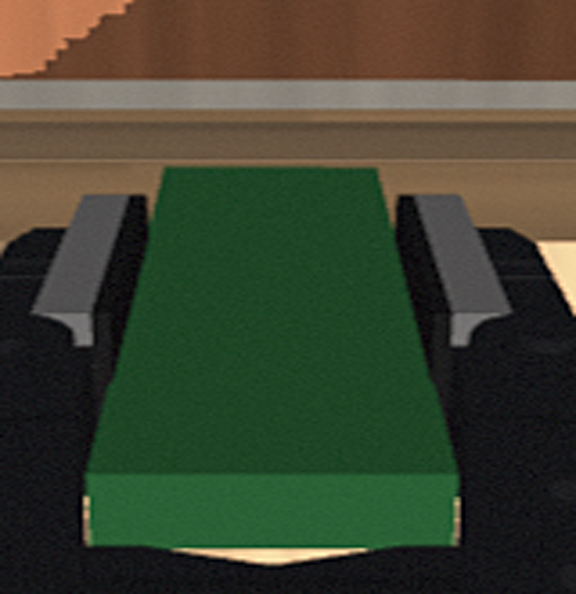

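```bash
python3 - <<'E'
from h import *
i=camera_info("wrist");s=read_state();
i["eye"]=np.array([0.56067508,0.16404607,0.31411945]);i["rotation"]=np.array([0.14046961,0.98687892,-0.07871828,-0.01190496])
yaw=-.159; n=np.array([-np.sin(yaw),np.cos(yaw),0])
for h in(278.5,279.,279.5):
  v=[back(i,(340,r),z)@n*1000 for r,z in((249.4,.115),(259.9,.115),(h,.12),(308.6,.12))];print(np.round(v,2),-np.diff(v).round(2))
# image-based: where would nose (z=.1395..) relative
R0=toolR(s); p=np.array([.5504,.09356,.17146])+R0.apply([-.0021,-.001,.0311]);print(p,p@n*1000)
p=np.array([.5504,.09356,.17146])+R0.apply([-.0016,-.001,.0311]);print(p,p@n*1000)
E
```

```text
[189.15 183.18 174.34 156.63] [ 5.97  8.84 17.71]
[189.15 183.18 174.05 156.63] [ 5.97  9.13 17.42]
[189.15 183.18 173.76 156.63] [ 5.97  9.42 17.13]
[0.54907556 0.0916581  0.14035938] 177.4375611792569
[0.54915496 0.09215175 0.14035957] 177.93756108713038
```

```bash
python3 -m pendant '[[[0,0,0,0.1,0,1,1],[0,0,0,0.1,0,1.9,1],[0,0,0,0.1,0,1.9,1],[0,0,0,0.1,0,1.9,1]]]'; python3 - <<'E'
from h import *
i=camera_info("wrist");s=read_state();im=camera("wrist");save("w7",im)
print(s["tool_pos"],s["contact_force"],s["torque"]);yaw=-.159; n=np.array([-np.sin(yaw),np.cos(yaw),0])
print(s["tool_pos"]@n*1000)
move((.55,.0946,.15),-.159)
E
```

```text
clock: 8.3
tool_pos: [0.5503, 0.0948, 0.152]
ee_rot: [-0.001, 0.761, 0.649, -0.0]
contact_force: [-0.9, -0.1, -1.2]
finger_gap: 0.0274
[0.55028338 0.09476343 0.15203248] [-0.9237062  -0.09674519 -1.20724971] [ 0.04572848 -0.03233752 -0.02823298]
180.69496185455196
ROW [-0.03, -0.02, -0.02] [-0.033, -0.051, 0.239] min rows 0.0
```

View pics/w7.png

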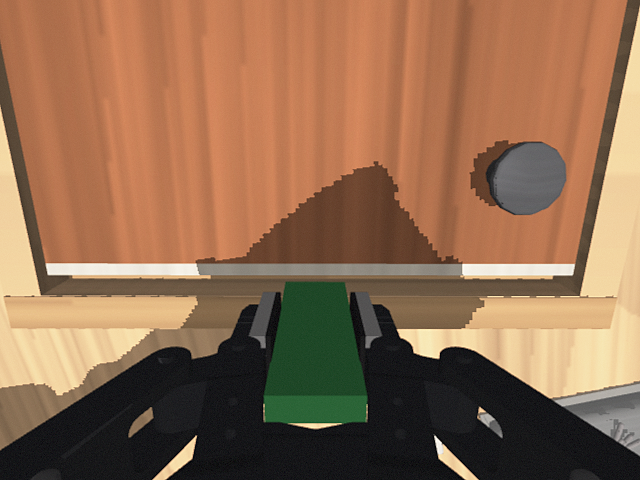

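```bash
python3 - <<'E'
from h import *
i=camera_info("wrist");s=read_state()
im=cv2.imread("pics/w7.png").mean(2).astype(int)
for c in(265,380):print(im[258:332,c].tolist())
print(im[276:286,300],s["tool_pos"])
yaw=-.159; n=np.array([-np.sin(yaw),np.cos(yaw),0])
v=[back(i,(320,r),z)@n*1000 for r,z in((264.4,.115),(275.2,.115),(296,.12),(281.5,.124))];print(np.round(v,2),v[3]-4.5)
E
```

```text
[65, 73, 71, 70, 66, 95, 136, 138, 138, 135, 135, 139, 137, 136, 135, 139, 143, 107, 97, 100, 95, 83, 80, 75, 80, 84, 85, 87, 88, 88, 87, 90, 89, 84, 79, 81, 81, 83, 83, 83, 80, 82, 82, 82, 83, 82, 83, 83, 84, 82, 80, 84, 82, 83, 81, 83, 81, 83, 86, 81, 83, 81, 82, 85, 83, 83, 85, 83, 87, 83, 84, 88, 88, 81]
[68, 66, 70, 66, 63, 91, 132, 137, 138, 134, 134, 133, 137, 136, 135, 134, 139, 108, 102, 110, 99, 79, 73, 71, 77, 82, 83, 83, 85, 85, 86, 87, 86, 87, 86, 89, 89, 92, 114, 97, 96, 104, 102, 100, 103, 109, 53, 16, 19, 28, 21, 24, 23, 28, 21, 19, 17, 17, 26, 31, 30, 21, 19, 25, 37, 27, 21, 22, 14, 16, 34, 49, 62, 71]
[ 94 100  95  78  80  67  48  45  44  45] [0.55055672 0.09483947 0.15238651]
[188.61 182.93 173.95 183.19] 178.6942824339592
```

```bash
python3 -m pendant '[[[0,0,0,-0.02,0,0.3,1],[0,0,0,-0.02,0,0.5,1],[0,0,0,-0.02,0,0.5,1]]]'; python3 -m pendant '[[[0,0,0,0,0,0.2,1],[0,0,0,0,0,0.3,1],[0,0,0,0,0,0.3,1]]]'
```

```text
clock: 8.65
tool_pos: [0.5505, 0.0948, 0.1472]
ee_rot: [-0.0, 0.761, 0.649, -0.0]
contact_force: [-0.7, 0.3, -0.6]
finger_gap: 0.0273
clock: 8.95
tool_pos: [0.5504, 0.0948, 0.1441]
ee_rot: [-0.001, 0.761, 0.649, -0.0]
contact_force: [0.1, 0.0, -0.2]
finger_gap: 0.0275
```

Nose ≈0.113 (just inside door's face level), no force. Continue in small steps.

```bash
python3 -m pendant '[[[0,0,0,0,0,0.2,1],[0,0,0,0,0,0.2,1],[0,0,0,0,0,0.2,1]]]'; python3 -m pendant '[[[0,0,0,0,0,0.2,1],[0,0,0,0,0,0.2,1],[0,0,0,0,0,0.2,1]]]'
```

```text
clock: 9.25
tool_pos: [0.5505, 0.0948, 0.142]
ee_rot: [-0.0, 0.761, 0.649, 0.0]
contact_force: [0.9, 0.3, -1.0]
finger_gap: 0.0274
clock: 9.55
tool_pos: [0.5509, 0.0947, 0.1402]
ee_rot: [-0.0, 0.761, 0.649, 0.0]
contact_force: [0.7, -0.8, 2.4]
finger_gap: 0.0276
```

```bash
python3 -m pendant '[[[0,0,0,0,0,0.2,1],[0,0,0,0,0,0.2,1],[0,0,0,0,0,0.2,1]]]'
```

```text
clock: 9.85
tool_pos: [0.5512, 0.0947, 0.1387]
ee_rot: [0.0, 0.761, 0.649, 0.001]
contact_force: [-0.2, -0.4, 5.3]
finger_gap: 0.0277
```

```bash
python3 - <<'E'
from h import *
i=camera_info("wrist");s=read_state();im=camera("wrist");save("w8",im)
cv2.imwrite("pics/w8z.png",cv2.resize(im[260:440,240:400,::-1],None,fx=4,fy=3.3,interpolation=cv2.INTER_CUBIC))
print(s["tool_pos"],s["contact_force"],s["torque"])
E
```

```text
[0.55124623 0.09472563 0.13867198] [-0.15605936 -0.36428902  5.29087915] [-0.24284722  0.01790295 -0.00760893]
```

View pics/w8z.png

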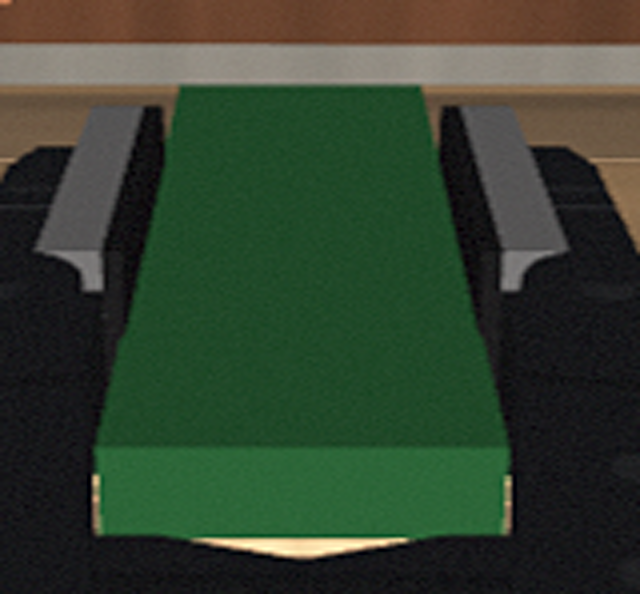

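```bash
python3 -m pendant '[[[0,0,0,-0.05,0,0.1,1],[0,0,0,-0.05,0,0.15,1],[0,0,0,-0.05,0,0.15,1]]]'; python3 -c "
from h import *
s=read_state();print(s['contact_force'],s['torque'],s['tool_pos'])"
```

```text
clock: 10.2
tool_pos: [0.5515, 0.0946, 0.1381]
ee_rot: [0.0, 0.761, 0.649, 0.001]
contact_force: [-1.3, 0.4, 9.5]
finger_gap: 0.0275
[-1.28008308  0.44212821  9.4790876 ] [-0.09094317  0.47012747  0.05449728] [0.55149624 0.09463687 0.13813863]
```

```bash
python3 - <<'E'
from h import *
i=camera_info("wrist");s=read_state();im=camera("wrist");save("w9",im)
print(s["tool_pos"],s["contact_force"],s["torque"])
g=im.mean(2).astype(int)
for nme in("w4","w7","w8","w9"):
    a=cv2.imread(f"pics/{nme}.png").astype(int)
    gr=a[:,:,1]-a[:,:,2]
    print(nme,[int(np.where(gr[270:330,c]>8)[0][0]+270) for c in(300,310,320,330)],a.mean(2)[388:400,310].astype(int), a.mean(2)[278:294,310].astype(int))
R0=toolR(s);e=R0.inv().apply(np.array(i["eye"])-s["tool_pos"]);C=R0.as_matrix().T@rot(i)
for r in(281.5,285,286,287,288):
    d=C@np.array([0,(r-i["cy"])/foc(i),1]); 
    for X in(.0023,.0030):
        k=(X-e[0])/d[0]; print(r,X,((e+k*d)[2]*1000).round(2),end=" | ")
    print()
E
```

```text
[0.55149624 0.09463687 0.13813863] [-1.28008308  0.44212821  9.4790876 ] [-0.09094317  0.47012747  0.05449728]
w4 [270, 270, 270, 282] [32 34 39 30 31 32 29 42 45 51 48 49] [38 34 37 42 34 31 37 39 31 37 40 33 34 32 32 39]
w7 [282, 282, 282, 282] [43 45 46 43 46 45 43 53 66 66 63 63] [94 80 77 69 48 43 46 45 49 42 50 47 47 47 47 47]
w8 [285, 285, 285, 286] [51 48 49 46 50 49 43 52 63 68 68 68] [138 138 141 138 140 142 145 110  56  43  49  48  49  50  49  45]
w9 [286, 286, 286, 286] [46 41 48 48 46 46 44 54 68 71 68 66] [139 140 140 137 138 139 139 150  83  39  44  49  48  49  47  46]
281.5 0.0023 28.55 | 281.5 0.003 26.81 | 
285 0.0023 24.22 | 285 0.003 22.53 | 
286 0.0023 23.02 | 286 0.003 21.34 | 
287 0.0023 21.84 | 287 0.003 20.17 | 
288 0.0023 20.67 | 288 0.003 19.01 |
```

```bash
python3 - <<'E'
from h import *
i=camera_info("wrist");s=read_state()
a=cv2.imread("pics/w9.png").astype(float);g=a.mean(2)
def edge(c,r0,r1,w=3):
    p=g[r0:r1,c-w:c+w+1].mean(1); d=np.abs(np.diff(p)); d[d<d.max()*.3]=0
    return r0+.5+(d*np.arange(len(d))).sum()/d.sum()
for nm,cs,r0,r1 in(("liptop",(60,100,150,235,280,360,420,500,560),266,280),("lipbot",(235,265,370,400),280,290),("front",(270,280,300,320,340,355),390,401),("back",(272,290,345,360),414,428)):
    print(nm,[(c,round(edge(c,r0,r1),2)) for c in cs])
save("w9c",cv2.cvtColor(cv2.resize(a[255:440,180:460].astype(np.uint8),None,fx=2.8,fy=2.8,interpolation=cv2.INTER_CUBIC),cv2.COLOR_BGR2RGB))
yaw=-.159; n=np.array([-np.sin(yaw),np.cos(yaw),0])
E
```

```text
liptop [(60, np.float64(273.5)), (100, np.float64(273.5)), (150, np.float64(273.5)), (235, np.float64(271.22)), (280, np.float64(273.5)), (360, np.float64(273.5)), (420, np.float64(273.5)), (500, np.float64(273.5)), (560, np.float64(273.5))]
lipbot [(235, np.float64(286.5)), (265, np.float64(286.46)), (370, np.float64(286.87)), (400, np.float64(286.81))]
front [(270, np.float64(395.22)), (280, np.float64(394.61)), (300, np.float64(395.02)), (320, np.float64(395.07)), (340, np.float64(395.06)), (355, np.float64(395.11))]
back [(272, np.float64(421.79)), (290, np.float64(423.41)), (345, np.float64(422.95)), (360, np.float64(421.82))]
```

View pics/w9c.png

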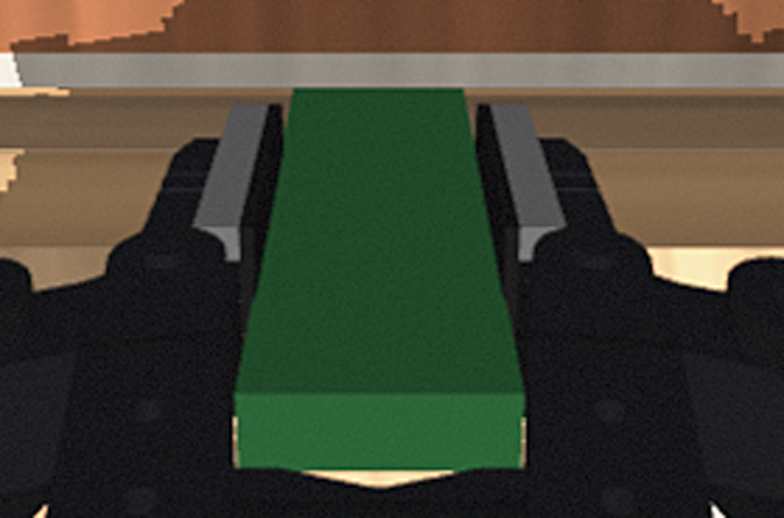

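```bash
python3 - <<'E'
from h import *
i=camera_info("wrist");s=read_state()
yaw=-.159; n=np.array([-np.sin(yaw),np.cos(yaw),0])
v=[back(i,(320,r),z)@n*1000 for r,z in((273.5,.115),(286.6,.115),(308.2,.12))];print(np.round(v,2))
print(s["tool_pos"]@n*1000-2.0, np.array(i["eye"])@n*1000, s["tool_pos"]@n*1000)
move(s["tool_pos"],-.159)
R0=toolR(s); print(R0.as_matrix().round(4))
E
```

```text
[189.18 182.74 174.24]
178.74105788479324 251.86572218897584 180.74105788479324
ROW [0.1, -0.06, -0.01] [0.0, 0.0, 0.0] min rows 0.0
[[ 1.585e-01  9.874e-01  2.000e-03]
 [ 9.874e-01 -1.585e-01  8.000e-04]
 [ 1.100e-03  1.800e-03 -1.000e+00]]
```

```bash
python3 -m pendant '[[[0,0,0,0,0,-0.2,1],[0,0,0,0,0,-0.4,1],[0,0,0,0,0,-0.4,1]]]';  python3 -c "
from h import *
s=read_state();print(s['contact_force'],s['torque'],s['tool_pos'])
i=camera_info('wrist');im=camera('wrist');save('w10',im)
save('w10c',cv2.resize(im[255:440,180:460],None,fx=2.8,fy=2.8,interpolation=cv2.INTER_CUBIC))"
```

```text
clock: 10.55
tool_pos: [0.5504, 0.0947, 0.1414]
ee_rot: [-0.0, 0.761, 0.649, 0.0]
contact_force: [-0.3, 1.2, -6.8]
finger_gap: 0.0273
[-0.33744622  1.21864137 -6.81567035] [0.33136337 0.10631447 0.00643344] [0.55043604 0.09472916 0.14141128]
```

View pics/w10c.png

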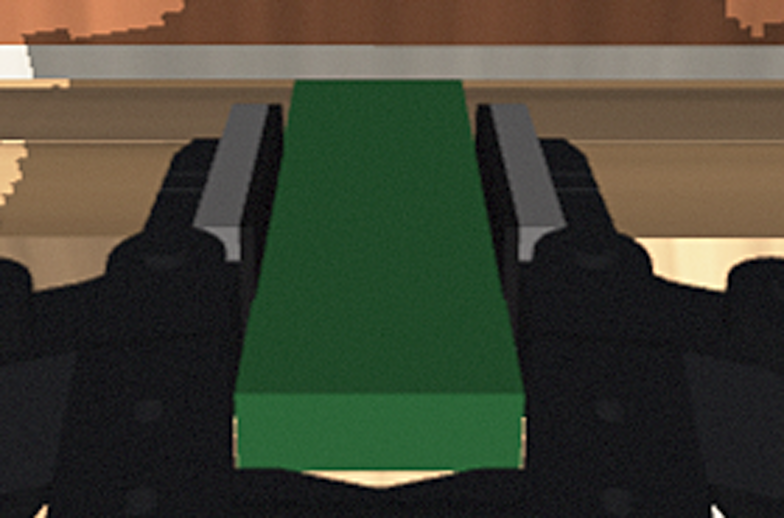

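```bash
python3 -m pendant '[[[0,0,0,0,0,-0.2,1],[0,0,0,0,0,-0.4,1],[0,0,0,0,0,-0.4,1]]]'; python3 -m pendant '[[[0,0,0,0,0,-0.5,1],[0,0,0,0,0,-1.5,1],[0,0,0,0,0,-3.5,1],[0,0,0,0,0,-6,1],[0,0,0,0,0,-6,1],[0,0,0,0,0,-6,1]]]'; python3 - <<'E'
from h import *
i=camera_info("wrist");s=read_state();im=camera("wrist");save("w11",im)
save("w11c",cv2.resize(im[150:440,180:460],None,fx=2.06,fy=2.06,interpolation=cv2.INTER_CUBIC))
print(s["tool_pos"],s["contact_force"],i["eye"],i["rotation"])
a=im.astype(float);g=a.mean(2)
for c in(200,250,270,380,420,460):print(c,g[195:275,c].astype(int).tolist())
E
```

```text
clock: 10.9
tool_pos: [0.5513, 0.0947, 0.1465]
ee_rot: [0.0, 0.761, 0.649, 0.001]
contact_force: [0.6, 0.2, -0.6]
finger_gap: 0.0275
clock: 11.5
tool_pos: [0.5516, 0.0946, 0.2075]
ee_rot: [0.001, 0.761, 0.649, 0.002]
contact_force: [-0.2, 0.0, -0.7]
finger_gap: 0.0275
[0.55162562 0.09457196 0.20751179] [-0.23898871  0.01317224 -0.67426736] [0.56134487 0.16499875 0.35024312] [ 0.14017333  0.98693189 -0.07884693 -0.0100024 ]
200 [123, 123, 123, 124, 126, 125, 123, 126, 123, 123, 122, 123, 126, 123, 127, 126, 121, 126, 125, 123, 124, 123, 123, 127, 121, 125, 125, 121, 124, 124, 123, 123, 126, 123, 123, 123, 123, 121, 121, 132, 226, 235, 229, 228, 228, 228, 229, 232, 223, 178, 162, 168, 175, 187, 108, 67, 75, 80, 80, 83, 85, 86, 84, 79, 104, 159, 170, 167, 172, 175, 178, 178, 178, 177, 179, 178, 181, 181, 180, 180]
250 [131, 131, 128, 128, 129, 127, 129, 128, 129, 128, 128, 125, 129, 130, 130, 129, 129, 129, 131, 131, 131, 131, 130, 129, 131, 129, 130, 130, 129, 128, 129, 127, 130, 130, 130, 131, 131, 139, 84, 71, 124, 129, 127, 127, 127, 127, 126, 129, 124, 95, 88, 89, 95, 97, 80, 74, 7
[... 864 characters left out ...]
 104, 106, 103, 104, 106, 106, 105, 106, 109, 105, 105, 109, 103, 107, 110, 109, 106, 109, 109, 107, 109, 109, 116, 97, 88, 86, 90, 128, 134, 131, 130, 129, 133, 132, 133, 129, 95, 89, 96, 97, 96, 76, 69, 73, 78, 81, 79, 78, 77, 76, 82, 100, 86, 91, 97, 95, 95, 97, 99, 99, 99, 101, 100, 101, 102, 99, 97]
460 [126, 120, 122, 120, 121, 119, 120, 118, 120, 120, 118, 118, 119, 119, 119, 119, 119, 121, 119, 118, 120, 121, 121, 121, 122, 118, 118, 119, 120, 118, 121, 118, 120, 119, 121, 122, 121, 119, 109, 166, 230, 234, 232, 231, 230, 231, 230, 233, 227, 179, 166, 173, 187, 146, 84, 62, 73, 76, 76, 77, 78, 75, 77, 76, 146, 131, 153, 166, 168, 172, 173, 176, 182, 182, 182, 182, 182, 179, 177, 175]
```

View pics/w11.png

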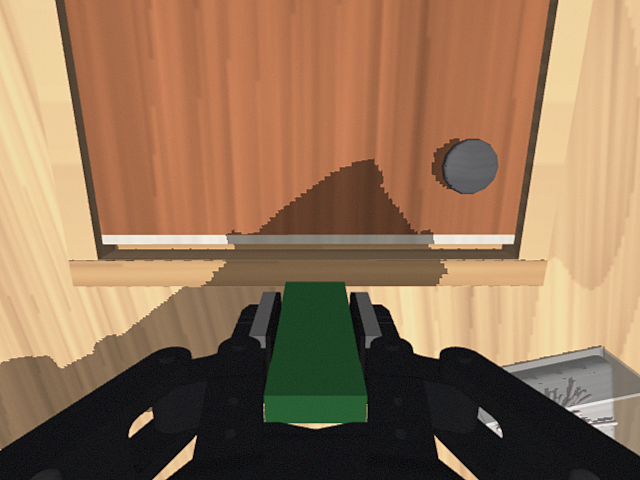

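```bash
python3 - <<'E'
from h import *
i=camera_info("wrist");yaw=-.159; n=np.array([-np.sin(yaw),np.cos(yaw),0])
for r3 in(258.5,259,259.5):
  v=[back(i,(320,r),z)@n*1000 for r,z in((234.4,.115),(243.6,.115),(r3,.12),(285.5,.12))];print(np.round(v,2),-np.diff(v).round(2),"total",v[0]-v[3]-24)
# rack put back 9
p=local((.5001,-.2978,.1673),[0,.057,0])[0]
move((0.4917,-.2368,.16),.1673)
E
```

```text
[189.03 183.02 174.79 156.65] [ 6.01  8.23 18.14] total 8.381268008022658
[189.03 183.02 174.46 156.65] [ 6.01  8.56 17.81] total 8.381268008022658
[189.03 183.02 174.13 156.65] [ 6.01  8.89 17.48] total 8.381268008022658
ROW [0.1, -0.02, -18.72] [-33.639, -0.607, 4.638] min rows 6.8
```

```bash
python3 -m pendant '[[[0,0,-4,-4,0,0,1],[0,0,-8,-8.5,-0.1,0.3,1],[0,0,-12,-13,-0.2,1,1],[0,0,-16,-17.5,-0.3,2,1],[0.1,0,-18.7,-22,-0.4,3,1],[0.1,0,-18.7,-26.5,-0.5,4,1],[0.1,0,-18.7,-31,-0.6,4.6,1],[0.1,0,-18.7,-33.6,-0.6,4.6,1],[0.1,0,-18.7,-33.6,-0.6,4.6,1],[0.1,0,-18.7,-33.6,-0.6,4.6,1],[0.1,0,-18.7,-33.6,-0.6,4.6,1]]]'; python3 - <<'E'
from h import *
move((0.4917,-.2368,.073),.1673)
E
```

```text
clock: 12.65
tool_pos: [0.492, -0.2348, 0.16]
ee_rot: [-0.001, 0.645, 0.764, 0.0]
contact_force: [0.1, 0.7, -0.5]
finger_gap: 0.0272
ROW [-0.02, -0.08, 0.1] [-0.208, -0.064, 8.703] min rows 1.7
```

```bash
python3 -m pendant '[[[0,0,0,-0.2,-0.05,4,1],[0,0,0,-0.2,-0.05,7.8,1],[0,0,0,-0.2,-0.05,8.7,1],[0,0,0,-0.2,-0.05,8.7,1],[0,0,0,-0.2,-0.05,8.7,1]]]'; python3 - <<'E'
from h import *
i=camera_info("wrist");s=read_state();im=camera("wrist");save("w12",im);print(s["tool_pos"],i["eye"])
move((0.4917,-.2365,.04),.1673)
E
```

```text
clock: 13.15
tool_pos: [0.4931, -0.2362, 0.0744]
ee_rot: [0.0, 0.644, 0.765, 0.001]
contact_force: [-0.1, 0.0, -0.1]
finger_gap: 0.0274
[ 0.49310185 -0.23623343  0.07440736] [ 0.47985931 -0.16594684  0.21709445]
ROW [0.13, -0.0, 0.15] [0.035, -0.168, 3.48] min rows 0.7
```

View pics/w12.png

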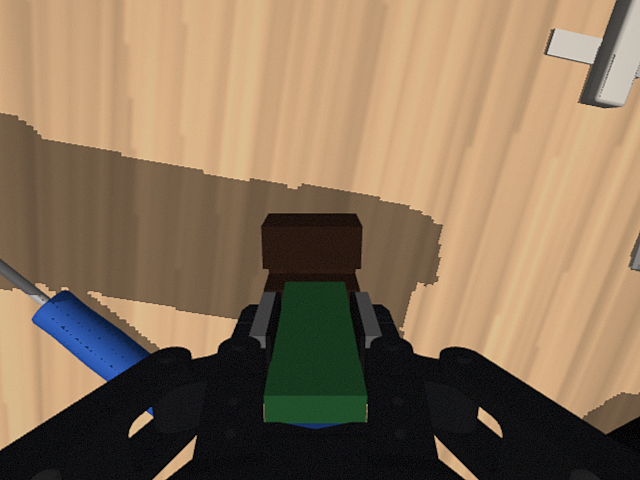

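```bash
python3 - <<'E'
from h import *
i=camera_info("wrist");i["eye"]=np.array([0.47985931,-0.16594684,0.21709445]);s=read_state()
g=cv2.imread("pics/w12.png").mean(2).astype(int);print(g[208:300,275].tolist());print(g[262:285,310].tolist())
R0=toolR(s)
for r in(214,226,268,269): print(r,(R0.inv().apply(back(i,(310,r),.032)-np.array([0.4931,-.23623,.0744]))*1000).round(2))
E
```

```text
[95, 94, 93, 94, 102, 53, 16, 24, 15, 25, 22, 25, 16, 18, 25, 26, 18, 15, 22, 21, 24, 31, 24, 22, 25, 29, 27, 28, 33, 22, 25, 27, 26, 33, 27, 28, 22, 27, 27, 28, 27, 32, 28, 26, 23, 24, 24, 20, 23, 29, 24, 26, 28, 24, 29, 26, 25, 25, 24, 25, 27, 35, 34, 31, 32, 30, 18, 20, 19, 17, 23, 23, 20, 25, 15, 12, 22, 17, 16, 18, 16, 16, 25, 35, 46, 50, 40, 37, 23, 0, 10, 13]
[29, 27, 29, 26, 26, 27, 30, 23, 29, 29, 25, 27, 24, 18, 17, 23, 20, 18, 13, 30, 35, 34, 34]
214 [32.33 -3.48 42.39]
226 [26.32 -3.5  42.39]
268 [ 4.38 -3.57 42.39]
269 [ 3.84 -3.57 42.39]
```

```bash
python3 -m pendant '[[[0,0,0,0.02,-0.1,0.8,1],[0,0,0,0.02,-0.1,1.4,1],[0,0,0,0.02,-0.1,1.4,1]]]'; python3 -m pendant '[[[0,0,0,0,0,1,1],[0,0,0,0,0,1.9,1],[0,0,0,0,0,1.9,1],[0,0,0,0,0,1.9,1]]]'; python3 -c "
from h import *
move((0.4917,-.2365,.04),.1673)"
```

```text
clock: 13.5
tool_pos: [0.4919, -0.2365, 0.0604]
ee_rot: [0.0, 0.645, 0.764, 0.001]
contact_force: [-0.4, -0.3, -0.7]
finger_gap: 0.0271
clock: 13.9
tool_pos: [0.4916, -0.2364, 0.0409]
ee_rot: [-0.0, 0.645, 0.765, 0.001]
contact_force: [-0.6, -1.0, -0.3]
finger_gap: 0.0275
ROW [0.03, -0.06, 0.14] [-0.014, 0.008, 0.086] min rows 0.0
```

```bash
python3 -m pendant '[[[0,0,0,0,0,0.12,1],[0,0,0,0,0,0.12,0.3],[0,0,0,0,0,0.1,-0.3],[0,0,0,0,0,0,-0.3],[0,0,0,0,0,0,-0.3],[0,0,0,0,0,-3,-0.3],[0,0,0,0,0,-7,-0.3],[0,0,0,-2,0,-10,-0.3],[0,0,0,-3.8,0,-10,-0.3],[0,0,0,-3.8,0,-10,-0.3],[0,0,0,-3.8,0,-10,-0.3]]]'; python3 - <<'E'
from h import *
i=camera_info("wrist");s=read_state();im=camera("wrist");save("w13",im);print(s["tool_pos"],s["finger_gap"],i["eye"],i["rotation"])
E
```

```text
clock: 15.0
tool_pos: [0.4972, -0.2738, 0.1399]
ee_rot: [-0.001, 0.645, 0.764, 0.0]
contact_force: [-0.3, 0.5, -0.4]
finger_gap: 0.0555
[ 0.49717691 -0.27382239  0.13992516] 0.055470704798090784 [ 0.48438489 -0.203694    0.28271403] [0.13950792 0.98661054 0.08376602 0.01097468]
```

View pics/w13.png

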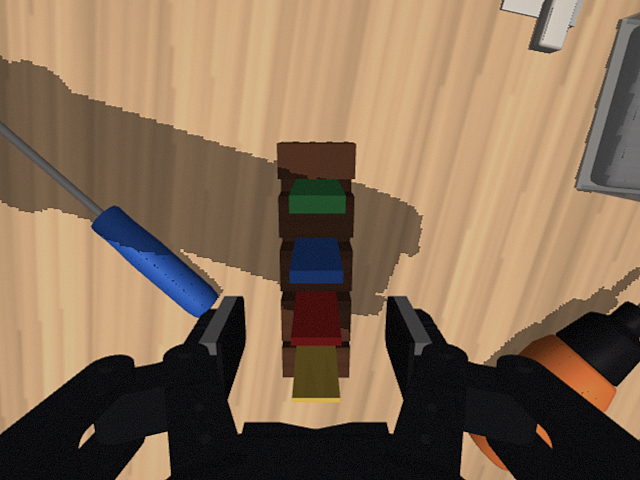

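```bash
python3 - <<'E'
from h import *
i=camera_info("wrist");s=read_state();R0=toolR(s)
im=cv2.imread("pics/w13.png");print(im[264:290,316,0].tolist(),im[277,284:294,0].tolist(),im[277,338:348,0].tolist())
for u in((289,277),(343.5,277),(316,270.5),(316,283.5)): print((R0.inv().apply(back(i,u,.093)-s["tool_pos"])*1000).round(1))
E
```

```text
[69, 69, 69, 67, 68, 64, 80, 94, 96, 100, 96, 95, 96, 97, 102, 96, 96, 98, 105, 54, 14, 18, 15, 20, 12, 18] [17, 26, 26, 17, 7, 77, 105, 99, 99, 95] [99, 97, 96, 100, 79, 38, 17, 12, 11, 15]
[ -2.1 -14.7  46.7]
[-2.  13.8 46.7]
[ 1.6 -0.6 46.7]
[-5.7 -0.6 46.7]
```

```bash
python3 -m pendant '[[[0,0,0,-0.2,-0.06,4,-0.3],[0,0,0,-0.2,-0.06,8,-0.3],[0,0,0,-0.2,-0.06,10.1,-0.3],[0,0,0,-0.2,-0.06,10.1,-0.3],[0,0,0,-0.2,-0.06,10.1,-0.3],[0,0,0,-0.2,-0.06,10.1,0.3],[0,0,0,-0.2,-0.06,10.1,1],[0,0,0,-0.2,-0.06,10.1,1],[0,0,0,-0.2,-0.06,10.1,1],[0,0,0,-0.2,-0.06,10.1,1]]]' 40; python3 -m pendant '[[[0,0,0,0,0,-1,1],[0,0,0,0,0,-2.5,1],[0,0,0,0,0,-6,1],[0,0,0,0,0,-10,1],[0,0,0,0,0,-14,1],[0,0,0,0,0,-14,1],[0,0,0,0,0,-14,1]]]'; python3 - <<'E'
from h import *
i=camera_info("wrist");s=read_state();im=camera("wrist");save("w14",im);print(s["tool_pos"],s["finger_gap"],i["eye"],i["rotation"])
save("w14z",cv2.resize(im[265:430,250:380],None,fx=4,fy=3.6,interpolation=cv2.INTER_CUBIC))
E
```

```text
clock: 16.05
tool_pos: [0.4978, -0.2752, 0.0402]
ee_rot: [-0.0, 0.645, 0.765, 0.001]
contact_force: [-1.2, 0.8, 7.5]
finger_gap: 0.027
clock: 16.75
tool_pos: [0.4982, -0.2758, 0.1823]
ee_rot: [0.002, 0.645, 0.764, 0.001]
contact_force: [-0.5, -0.6, -0.3]
finger_gap: 0.0271
[ 0.49821549 -0.27583495  0.18227774] 0.027060500607744887 [ 0.48473248 -0.2052941   0.32484032] [0.14094195 0.98636835 0.08389853 0.01318656]
```

View pics/w14z.png

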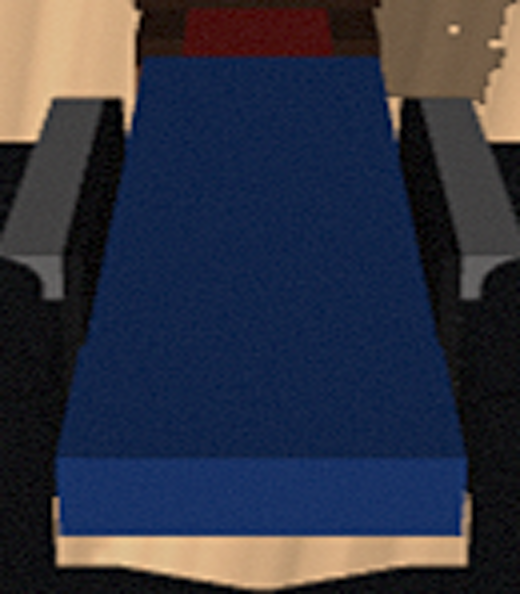

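```bash
python3 - <<'E'
from h import *
i=camera_info("wrist")
uv=np.array([(285,280.6),(345.3,280.6),(264.2,392.2),(366.8,392.2),(265,413.6),(365.9,413.6)])
x,f=fitpk(uv,.007,.003,i);print((x[:3]*1000).round(2),np.degrees(x[3:]).round(2),abs(f).max())
n=np.array([np.sin(.159),np.cos(.159),0]); 
m=np.array([.5492,.0932,.15]); print(m@n)
tcp=m-tgtR(-.159)[0].apply([x[0],x[1],x[2]]);tcp[2]=.1811;print(tcp);move(tcp,-.159)
E
```

```text
[-0.58 -1.03 32.12] [ 0.1  -0.16  0.02] 0.7380047906949585
0.1789797154503049
[0.55030892 0.09361084 0.1811    ]
ROW [0.06, -0.04, 18.84] [35.481, 11.458, -0.002] min rows 7.5
```

```bash
python3 -m pendant '[[[0,0,4,4,1.3,0,1],[0,0,8,8.5,2.8,0,1],[0,0,12,13,4.3,0,1],[0,0,16,17.5,5.7,0,1],[0,0,18.8,22,7.2,0,1],[0,0,18.8,26.5,8.6,0,1],[0,0,18.8,31,10,0,1],[0,0,18.8,34,11,0,1],[0,0,18.8,35.5,11.5,0,1],[0,0,18.8,35.5,11.5,0,1],[0,0,18.8,35.5,11.5,0,1],[0,0,18.8,35.5,11.5,0,1]]]'; python3 - <<'E'
from h import *
move((0.55030892,0.0936,.154),-.159)
E
```

```text
clock: 18.0
tool_pos: [0.5505, 0.0912, 0.1805]
ee_rot: [0.0, 0.762, 0.648, -0.0]
contact_force: [-0.0, -0.4, 0.3]
finger_gap: 0.0274
ROW [0.0, 0.05, -0.15] [0.24, -0.059, 2.652] min rows 0.5
```

```bash
python3 -m pendant '[[[0,0,-0.1,0.23,-0.05,1.5,1],[0,0,-0.1,0.23,-0.05,2.6,1],[0,0,-0.1,0.23,-0.05,2.6,1],[0,0,-0.1,0.23,-0.05,2.6,1]]]'; python3 - <<'E'
from h import *
i=camera_info("wrist");s=read_state();im=camera("wrist");save("w15",im)
save("w15c",cv2.resize(im[230:440,180:460],None,fx=2.8,fy=2.8,interpolation=cv2.INTER_CUBIC))
print(s["tool_pos"],s["contact_force"],s["torque"]); move((0.55030892,0.0936,.154),-.159)
g=im.mean(2).astype(int)
for c in(265,380):print(g[256:304,c].tolist())
print(im[274:286,315].tolist())
E
```

```text
clock: 18.4
tool_pos: [0.5499, 0.0931, 0.1538]
ee_rot: [-0.0, 0.761, 0.648, -0.001]
contact_force: [0.2, 0.7, -0.4]
finger_gap: 0.0271
[0.54994409 0.09313525 0.15381444] [ 0.20068472  0.73622522 -0.3581387 ] [0.00663969 0.01264789 0.02226719]
ROW [-0.02, 0.05, -0.06] [0.027, -0.006, 0.033] min rows 0.0
[70, 70, 63, 132, 144, 141, 138, 139, 138, 139, 139, 140, 141, 142, 125, 101, 97, 103, 89, 81, 77, 81, 85, 82, 89, 89, 88, 88, 90, 94, 89, 90, 89, 87, 87, 113, 88, 79, 83, 86, 84, 83, 83, 82, 82, 82, 84, 80]
[67, 68, 58, 130, 140, 135, 136, 135, 131, 136, 137, 135, 137, 138, 123, 105, 105, 111, 88, 77, 74, 76, 77, 84, 85, 83, 85, 83, 84, 89, 86, 89, 88, 88, 85, 125, 96, 100, 103, 103, 101, 102, 103, 105, 106, 109, 112, 117]
[[114, 92, 69], [97, 79, 60], [94, 78, 59], [94, 76, 60], [101, 83, 62], [110, 88, 66], [96, 83, 67], [47, 53, 88], [18, 43, 91], [25, 46, 90], [28, 48, 91], [29, 50, 93]]
```

View pics/w15c.png

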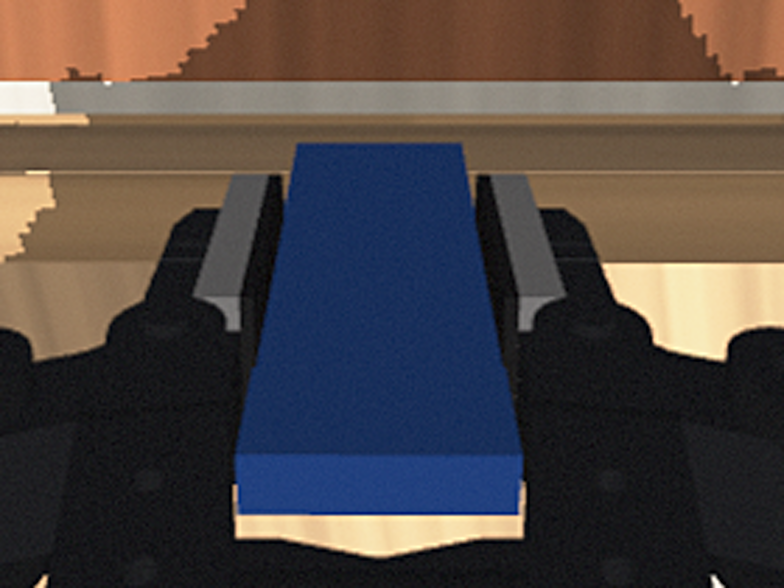

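```bash
python3 - <<'E'
from h import *
i=camera_info("wrist");n=np.array([np.sin(.159),np.cos(.159),0])
v=[back(i,(320,r),z)@n*1000 for r,z in((258.6,.115),(270.3,.115),(290.8,.12),(280.8,.1247))];print(np.round(v,2),"pk c",v[3]-3.5,"gap c",(v[1]+v[2])/2,read_state()["tool_pos"]@n*1000)
E
```

```text
[189.41 183.24 174.31 181.5 ] pk c 178.0045643193944 gap c 178.7776104792928 179.27946842020367
```

```bash
python3 -m pendant '[[[0,0,0,0.06,0,0.3,1],[0,0,0,0.06,0,0.6,1],[0,0,0,0.06,0,0.6,1]]]'; python3 -m pendant '[[[0,0,0,0,0,0.3,1],[0,0,0,0,0,0.4,1],[0,0,0,0,0,0.4,1]]]';python3 -m pendant '[[[0,0,0,0,0,0.3,1],[0,0,0,0,0,0.4,1],[0,0,0,0,0,0.4,1]]]'
```

```text
clock: 18.75
tool_pos: [0.5502, 0.0939, 0.148]
ee_rot: [0.0, 0.761, 0.648, -0.001]
contact_force: [-0.1, -0.5, -0.2]
finger_gap: 0.0272
clock: 19.05
tool_pos: [0.55, 0.0939, 0.1438]
ee_rot: [-0.0, 0.761, 0.648, -0.001]
contact_force: [0.1, 0.6, 0.1]
finger_gap: 0.0269
clock: 19.35
tool_pos: [0.5499, 0.0938, 0.1395]
ee_rot: [-0.0, 0.761, 0.648, -0.001]
contact_force: [0.1, -0.3, -0.1]
finger_gap: 0.0276
```

```bash
python3 -m pendant '[[[0,0,0,0,0,0.3,1],[0,0,0,0,0,0.3,1],[0,0,0,0,0,0.3,1]]]'; 
for k in 1; do python3 -m pendant '[[[0,0,0,0.1,0,0,1],[0,0,0,0.1,0,0,1],[0,0,0,0.1,0,0,1]]]'; python3 -m pendant '[[[0,0,0,0.1,0,0,1],[0,0,0,0.1,0,0,1],[0,0,0,0.1,0,0,1]]]';done
```

```text
clock: 19.65
tool_pos: [0.5498, 0.0938, 0.1364]
ee_rot: [-0.0, 0.761, 0.648, -0.001]
contact_force: [0.2, -0.0, -0.6]
finger_gap: 0.0272
clock: 19.95
tool_pos: [0.55, 0.0948, 0.1364]
ee_rot: [-0.0, 0.761, 0.648, -0.001]
contact_force: [-0.2, -0.3, -0.7]
finger_gap: 0.0272
clock: 20.25
tool_pos: [0.55, 0.095, 0.1364]
ee_rot: [0.0, 0.761, 0.648, -0.002]
contact_force: [-1.5, -3.1, 0.4]
finger_gap: 0.0271
```

```bash
python3 -m pendant '[[[0,0,0,-0.1,0,0,1],[0,0,0,-0.1,0,0,1],[0,0,0,-0.1,0,0,1]]]'; python3 -m pendant '[[[0,0,0,-0.1,0,0,1],[0,0,0,-0.1,0,0,1],[0,0,0,-0.1,0,0,1]]]'; python3 -m pendant '[[[0,0,0,-0.07,0,0,1],[0,0,0,-0.07,0,0,1],[0,0,0,-0.07,0,0,1]]]'
```

```text
clock: 20.55
tool_pos: [0.55, 0.0946, 0.1365]
ee_rot: [-0.0, 0.761, 0.648, -0.001]
contact_force: [-0.5, 0.4, -0.4]
finger_gap: 0.0267
clock: 20.85
tool_pos: [0.5498, 0.0937, 0.1365]
ee_rot: [-0.0, 0.761, 0.648, -0.001]
contact_force: [0.1, -0.3, 0.0]
finger_gap: 0.0272
clock: 21.15
tool_pos: [0.5497, 0.093, 0.1365]
ee_rot: [-0.0, 0.761, 0.648, -0.001]
contact_force: [0.1, 0.3, 0.5]
finger_gap: 0.0275
```

```bash
python3 -m pendant '[[[0,0,0,-0.05,0,0,1],[0,0,0,-0.05,0,0,1],[0,0,0,-0.05,0,0,1]]]'; python3 -m pendant '[[[0,0,0,-0.05,0,0,1],[0,0,0,-0.05,0,0,1],[0,0,0,-0.05,0,0,1]]]'
```

```text
clock: 21.45
tool_pos: [0.5496, 0.0928, 0.1365]
ee_rot: [-0.0, 0.761, 0.648, -0.001]
contact_force: [0.5, 1.3, -0.5]
finger_gap: 0.0271
clock: 21.75
tool_pos: [0.5496, 0.0927, 0.1365]
ee_rot: [-0.0, 0.761, 0.649, -0.001]
contact_force: [0.3, 1.8, -1.1]
finger_gap: 0.0272
```

```bash
python3 -m pendant '[[[0,0,0,0.11,0,0.1,1],[0,0,0,0.11,0,0.3,1],[0,0,0,0.11,0,0.4,1],[0,0,0,0.11,0,0.4,1]]]'; python3 -m pendant '[[[0,0,0,0,0,0.2,1],[0,0,0,0,0,0.3,1],[0,0,0,0,0,0.3,1]]]'; python3 -m pendant '[[[0,0,0,0,0,0.1,1],[0,0,0,0,0,0.1,1],[0,0,0,0,0,0.1,1]]]'
```

```text
clock: 22.15
tool_pos: [0.5496, 0.0934, 0.1322]
ee_rot: [-0.0, 0.761, 0.648, -0.001]
contact_force: [-0.7, 0.2, -0.0]
finger_gap: 0.0271
clock: 22.45
tool_pos: [0.5496, 0.0933, 0.1293]
ee_rot: [-0.0, 0.761, 0.648, -0.001]
contact_force: [0.1, 0.2, 1.3]
finger_gap: 0.0272
clock: 22.75
tool_pos: [0.5497, 0.0934, 0.1292]
ee_rot: [-0.0, 0.761, 0.648, -0.001]
contact_force: [-2.1, -1.3, 8.9]
finger_gap: 0.0275
```

```bash
python3 -m pendant '[[[0,0,0,0,0,0,1],[0,0,0,0,0,0,0.6],[0,0,0,0,0,0,0.2],[0,0,0,0,0,0,-0.3],[0,0,0,0,0,0,-0.3],[0,0,0,0,0,0,-0.3],[0,0,0,0,0,-2,-0.3],[0,0,0,0,0,-5,-0.3],[0,0,0,0,0,-9,-0.3],[0,0,0,0,0,-13,-0.3],[0,0,0,0,0,-13,-0.3]]]'; python3 - <<'E'
from h import *
i=camera_info("wrist");s=read_state();im=camera("wrist");save("w16",im);print(s["tool_pos"],s["finger_gap"])
for c in("top","scene"): save("f_"+c,camera(c))
E
```

```text
clock: 23.85
tool_pos: [0.553, 0.0949, 0.265]
ee_rot: [0.002, 0.761, 0.648, 0.003]
contact_force: [1.0, -0.0, -0.6]
finger_gap: 0.0554
[0.55296627 0.0948556  0.26497905] 0.05536064297189617
```

View pics/w16.png

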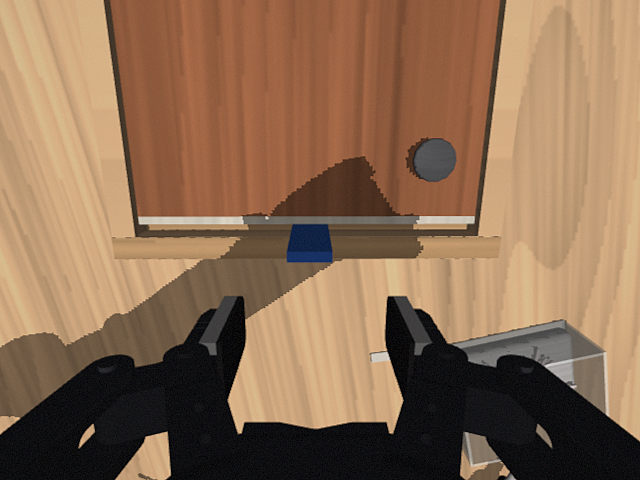

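View pics/f_scene.png

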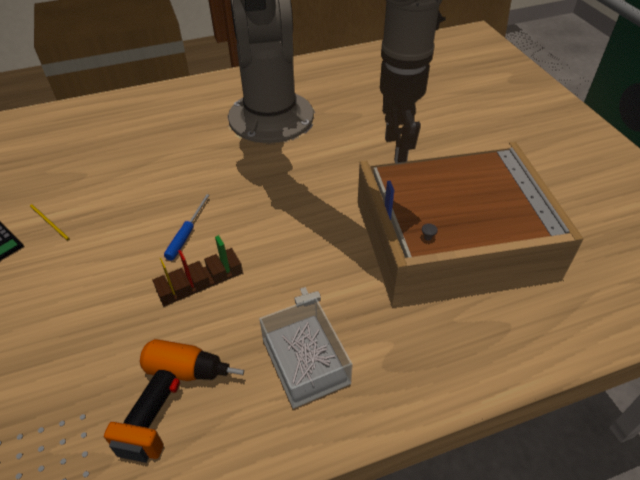

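```bash
python3 - <<'E'
from h import *
a=cv2.imread("pics/scene0.png",0).astype(np.float32);b=cv2.imread("pics/f_scene.png",0).astype(np.float32)
# hinge-side & lip patches via phase correlation (scene view, unshadowed far part)
for nm,(r0,r1,c0,c1) in dict(knob=(220,245,415,445),rim=(165,195,355,385),lipend=(235,262,396,416),hinge=(150,240,495,565),rack=(240,310,150,175)).items():
    w=cv2.createHanningWindow((c1-c0,r1-r0),cv2.CV_32F); print(nm,np.round(cv2.phaseCorrelate(a[r0:r1,c0:c1],b[r0:r1,c0:c1],w),3))
print(read_state()["contact_force"])
hand_in()
E
```

```text
Traceback (most recent call last):
ValueError: setting an array element with a sequence. The requested array has an inhomogeneous shape after 1 dimensions. The detected shape was (2,) + inhomogeneous part.
```

```bash
python3 - <<'E'
from h import *
a=cv2.imread("pics/scene0.png",0).astype(np.float32);b=cv2.imread("pics/f_scene.png",0).astype(np.float32)
for nm,(r0,r1,c0,c1) in dict(knob=(220,245,415,445),rim=(165,195,355,385),lipend=(235,262,396,416),hinge=(150,240,495,565),rack=(240,310,150,175)).items():
    w=cv2.createHanningWindow((c1-c0,r1-r0),cv2.CV_32F); print(nm,cv2.phaseCorrelate(a[r0:r1,c0:c1],b[r0:r1,c0:c1],w))
print(read_state()["contact_force"])
E
```

```text
knob ((-0.18242762482825725, 0.385410122749839), 0.8920255718231201)
rim ((-0.05442183480307605, 0.2045479538776931), 0.7863266605801053)
lipend ((-0.207094283012486, 0.516571403195476), 0.8600866582658556)
hinge ((0.1332414005374858, -0.04816407463597727), 0.9543121268719803)
rack ((0.5073297503408849, 0.13438602309870618), 0.9393358895513746)
[ 0.81166649 -0.05553024 -0.86924659]
```

```bash
python3 -c "
from plant import *
print(hand_in())"
```

```text
the job is handed in; nothing more can be done
None
```

I packed the gap with the 7 mm (blue) packer and left it standing on the door stop. The 3, 5 and 9 mm packers stand in the rack, and the job was handed in at about 24 s.

- **9 mm packer:** It went about 8 mm below the door's face. By then it needed about 9.5 N to push and still resisted with about 7 N on the way out. I took that as forced and put it back in its groove.
- **7 mm packer:** It slid down with no resistance, had about 2 mm of sideways play, and met the stop with its nose at a height of about 97 mm. The push at the stop peaked at about 9 N.
- **Last pictures:** The blue packer stands upright in the gap, the other three stand in the rack, the tools and fittings look untouched, and the gripper is clear above.

**Where the checks disagreed:** The camera put the gap at 8.4 to 9.1 mm, while the play test gave about 9.0 mm. That is close to 9 mm, so choosing the 7 rests on how the 9 bound. The door showed no clear movement in the pictures. The image shifts were up to about 0.5 pixel, which is about the accuracy of that check.

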